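# Put the tyre lever back under its keeper arm

### The arm

A 7-joint arm with a two-finger parallel gripper is mounted at the origin on the work surface. World frame = base frame: x ahead of the robot, y to its left, z up, the work surface at z = 0. Lengths are in m, angles in degrees, forces in N, time in s.
With the tool pointing down it reaches from about 0.35 to 0.9 m from the base axis. Payload 8.1 kg.
Tool frame: the origin (TCP) lies between the finger pads; the fingertips stand tips_ahead ahead of it and the grasp point (between the pads) lies 11 mm behind it (tips_ahead is the distance from the TCP to the fingertips, in m); y points along the fingers, z is the direction in which the jaws open and shut, and the axes are right-handed (so a half turn about y gives the same grasp; the last joint's range is limited). The gripper opens to 92 mm and grips with 3 to 60 N. Pads are 19 mm wide; open, the fingers measure 130 mm over their backs; the gripper's body (75 mm by 190 mm) begins 47 mm behind the grasp point.
Start: joints at [63.679, 24.895, 1.432, 90.138, -0.665, 64.973, -4.303], TCP at [0.218, -0.586, 0.204] pointing down, gripper open.
Joint ranges: [-149.89, 149.89], [-25.12, 119.58], [-72.63, 75.52], [4.76, 147.25], [-75.54, 255.54], [6.69, 114.76], [-157.13, 157.13]. Speed limits (degrees/s): [127.2, 127.2, 172.46, 172.46, 180, 180, 180].

### API

Orientations are given as [roll, pitch, yaw] about the fixed x, y, z axes, in that order (R = Rz(yaw) Ry(pitch) Rx(roll)).
In Python, from cell import * gives the robot as it stands. The module is installed in compiled form; this text tells all that it offers.
- The arm moves only by the shell command python3 -m jog 'ROWS'. ROWS is JSON, a list of rows, each a list of 3 entries, a list of its own where there are three numbers: the shift along the tool's x, y, z scaled (see below), then the turn, a rotation vector about the tool's x, y, z scaled (see below), then the gripper's target within -1 to 1 (shut at 1, half-way at 0, fully open at -1). A call has exactly 10 rows; each row is the pose to reach, as a shift and turn from the pose commanded when the call began, along the tool's axes at that moment, turning the shorter way round; what a row does not reach only later rows make up. The controller multiplies each number of a shift by 0.5 m and each number of a turn by pi rad. A row lasts 1/10 s, in which the tool goes at most 50 mm and 8.59 degrees, less where a joint would pass 70% of its speed; a pose out of reach is approached as far as the arm can. A call with a number of a shift or a turn outside -1 to 1 is refused whole. A call with a gripper value outside its range is refused whole. The fingers move at their own pace and stop on an object; the grip force is fixed at half the most. Time passes only in rows, so rows that repeat a pose let the fingers close, or fill a call up. It gives the time, the measured TCP pose, the force and the opening at its end, in the units of the state.
- get_obs(): the state, without advancing time (a new reading comes with each control period).
- read_camera(name): name is "scene" or "top"; returns a dict with "frame" (384x512x3 uint8, red, green, blue), "mtx" (3x3 intrinsics, pixels), "k1" (the pictures are not rectified: a ray, as slopes to the right and down, at radius r is drawn at 1 + k1 r^2 times it, then the intrinsics apply), "world_to_cam" (4x4, takes a point from world to camera coordinates). Camera axes: x right, y up, looking along -z (the intrinsics and any distortion apply to the point x, -y, -z); pixel columns grow to the right and rows downward; lengths in m; the calibration is good to about 2 mm. A picture is of the moment at which its call begins. There is no depth.
- sign_off(): hands the job in, once; it reports no verdict.
The state is a dict: "t": time; "q": joint angles; "dq": joint speeds; "joint_torque": joint torques, N m; "position": TCP position; "orientation": TCP orientation; "wrist_force": force on the tool from outside, world axes, zero at the start; "torque": the same for the moment, N m; "opening": finger opening in m.
Only numpy, scipy, OpenCV 4.12 (cv2) and the standard library are available. Lean on these libraries where they do the work, as an engineer would, in place of code of your own. Each camera call takes 0.05 s, during which the arm holds its last target.

### The job

Someone has tucked an open-and-ring spanner into the tyre-lever holder. Draw the spanner out from under the weighted keeper arm and lay it flat inside the shallow tray, then tuck the loose tyre lever, blade first, under the arm on top of the pile and push it fully home against the back stop, so that the arm holds it down. Leave the other things on the bench where they are.

Things in the scene. Friction and masses are not known exactly. Their poses are not given: they have to be found in the camera images.
- holder: Fixed dark steel tyre-lever holder; place and turn vary. Origin: on the bench under the channel's middle; +x along the channel from the open mouth to the back stop, z up. Channel x -50 to 50 mm, 34 mm wide inside; guides 4 mm thick and the stop are 54 mm high. Foot 90 mm wide, 6 mm high, x -55 to 95 mm; in front of x = -76 mm only bare bench.
- keeper (a joint): Angle (rad) of the weighted steel keeper arm, 28 mm wide, hinged across the channel behind the stop (holder x 72, z 66 mm), reaching to the mouth; grows as it rises. 0 lying on the 8 mm spanner, about 0.02 on the 10 mm lever, -0.07 lower limit (pad 1 to 2 mm above the pile), max 0.9. It falls freely by its weight and presses with 2 to 3 N. The weight's top is 87 mm above the bench.
- holder_mouth (a point): Middle of the channel's mouth (holder x = -50 mm) on the pile's top, 40 mm above the bench; axes as the holder's. The pile: two short flat steel levers 22 mm wide, one on the other in the channel, fixed, from holder x = -65 mm to the stop; a small ramp before it, 34 mm wide, falls 6 mm to x = -76 mm. On this surface the spanner lies and the tyre lever must lie.
- holder_stop (a point): Foot of the back stop's face (holder x = 50 mm) in the middle of the channel, at the height of the pile's top; axes as the holder's.
- spanner: Bare steel open-and-ring spanner, 200 mm long, 8 mm thick, 0.2 kg. Origin: middle of its underside; +x along it to the ring end, z up. Shank 14 mm wide from x = -62 to 71 mm; ring 28 mm, open jaw 32 mm across. Starts on the pile under the keeper arm, ring within 5 mm of the back stop, jaw half sticking out of the mouth.
- spanner_jaw (a point): End of the spanner's open jaw (x = -100 mm), at half thickness.
- spanner_ring (a point): End of the spanner's ring (x = 100 mm), at half thickness.
- tyre_lever: Tyre lever, a flat bar 190 mm long, 10 mm thick, 0.24 kg, lying flat on the bench. Origin: middle of its underside; +x to the blade's tip, z up. Black rubber handle 24 mm wide, x -95 to -15 mm; steel blade 18 mm wide to x = 75 mm; then a tip 15 mm wide, 6 mm thick to x = 95 mm. Fully home, its handle begins 10 mm before the channel's mouth and sticks out.
- lever_tip (a point): The end of the blade's tip (x = 95 mm), 3 mm above the underside.
- tray: Shallow dark steel tray, fixed, 270 mm (its x) by 170 mm (its y) outside, rim 14 mm high, walls and floor 3 mm. Origin: on the bench under its middle. It stands to the left or the right of the holder, the tyre lever on the other side.
- sprocket: Bystander: a flat steel sprocket, 110 mm across, 7 mm high. Origin: middle of the underside.
- piston: Bystander: an aluminium piston standing up, 54 mm across, 56 mm high.
- carton: Bystander: a cardboard carton 90 x 60 x 50 mm.
- oil_bottle: Bystander: a yellow plastic oil bottle 72 mm across, 190 mm high.
- screwdriver: Bystander: a screwdriver 190 mm long, lying in front of the robot.
- brake_pad: Bystander: a brake pad 85 x 44 x 13 mm, lying in front of the robot.
- keeper_pad (a point): Middle of the arm's underside that presses on the pile (holder x = -30 mm); part of the arm. From here a flared lip slopes up towards the mouth at about 35 degrees, to holder x = -68 mm, 77 mm above the bench at joint 0 (67 mm at the lower limit): a thing slid in along the pile rides under the lip and lifts the arm by itself (push up to about 10 N).
Things that resemble listed ones, but are neither listed nor needed, are in the scene too. What is shaped like the spanner but pink or purple is not meant.

How it is judged (in metres and radians):
On the way, in this order (a step that is already met when the one before it is completed fails the run):
1. the spanner is out of the holder and lies in the tray (x of spanner_jaw in the frame of tray between -0.134 and 0.134 m and y of spanner_jaw in the frame of tray between -0.084 and 0.084 m and z of each of spanner_jaw, spanner_ring in the frame of tray below 0.013 m and x of spanner_ring in the frame of tray between -0.134 and 0.134 m and y of spanner_ring in the frame of tray between -0.084 and 0.084 m and linear speed of spanner below 0.02 m/s), for 0.2 s.
2. the tyre lever lies on the pile, home against the stop, with the keeper arm on it (x of lever_tip in the frame of holder between 0.042 and 0.054 m and y of lever_tip in the frame of holder between -0.012 and 0.012 m and z of tyre_lever in the frame of holder between 0.036 and 0.044 m and angle between the x axis of tyre_lever and the x axis of holder, either way round below 0.16 rad and value of joint keeper between 0.004 and 0.05 rad and linear speed of tyre_lever below 0.02 m/s), for 0.2 s.
At the end, for the whole second after the job is handed in: Spanner still, both ends inside the tray and below its rim's top; tyre lever at rest on the pile (within 4 mm in height, 0.16 rad of the channel's line), blade tip within 8 mm of the stop and 12 mm of the channel's middle, the keeper arm lying on it (joint 0.004 to 0.05) (all of step 1 and all of step 2); the robot touches nothing.
It fails at once if a bystander (sprocket, piston, carton, oil bottle, screwdriver, brake pad) is moved more than 30 mm (distance of any of sprocket, piston, carton, oil_bottle, screwdriver, brake_pad from where it was at the start of the episode above 0.03 m).
It also fails if it takes over 64 s, if anything falls off the work surface, if the arm or the gripper's body presses on something with over 40 N, if the wrist force passes 120 N, or if a joint passes its speed limit or range.

## Working session

There is one attempt and no reset: what is moved stays moved. The work goes in short steps, Python scripts to look and compute and a shell command to move; the robot and the scene stay as the last step left them, time stands still between calls to the robot, and variables do not carry over. Pictures are saved under pics/ and viewed, and the job is handed in when it is done.

```bash
ls; mkdir -p pics; python3 - <<'E'
from cell import *
import cv2,numpy as np
o=get_obs()
for k in o: print(k,o[k])
for n in ("scene","top"):
    c=read_camera(n); cv2.imwrite(f"pics/{n}0.png",c["frame"][:,:,::-1]); print(n,c["mtx"],c["k1"],c["world_to_cam"])
E
```

```text
pics
t 0.0
q [63.67785341 24.93620391  1.43246608 90.18918165 -0.66424063 64.97319513
 -4.30149314]
dq [-0.0740792  -0.05529524 -0.07492499  0.01262967  0.01188957 -0.03512612
  0.1048739 ]
joint_torque [ 5.54249855e-04 -6.67858028e+01  9.85089540e-01 -3.14466298e+01
 -6.05250592e-02  4.29440313e-02  2.08971146e-04]
position [ 0.21803739 -0.58515079  0.20334748]
orientation [-9.00898042e+01 -9.22111482e-03 -1.59560278e+02]
wrist_force [ 0.57465608  0.76261733 -0.26271444]
torque [ 0.03164628 -0.00386829  0.03011436]
opening 0.09167461232664469
scene [[498.63777074   0.         249.73105135]
 [  0.         498.63777074 190.77614782]
 [  0.           0.           1.        ]] -0.039884509796570926 [[ 0.55115551  0.83434632 -0.00968601 -0.15627678]
 [-0.47458518  0.32300873  0.81880051  0.21812312]
 [ 0.68629185 -0.44668957  0.57399644 -1.91918885]
 [ 0.          0.          0.          1.        ]]
top [[491.27384871   0.         260.66501379]
 [  0.         491.27384871 198.34198123]
 [  0.           0.           1.        ]] -0.09442524924668652 [[ 1.48793078e-02 -9.99889288e-01  1.30641613e-04 -1.07961851e-01]
 [ 9.98045501e-01  1.48598012e-02  6.06989669e-02 -4.87572604e-01]
 [-6.06941881e-02 -7.72772338e-04  9.98156109e-01 -1.46798822e+00]
 [ 0.00000000e+00  0.00000000e+00  0.00000000e+00  1.00000000e+00]]
```

```bash
python3 -c "
import cell;print([ (k,getattr(cell,k)) for k in dir(cell) if not k.startswith('_')])"
```

```text
[('MotionError', <class 'cell.MotionError'>), ('get_obs', <function make.<locals>.<lambda> at 0x7fce27ecc680>), ('read_camera', <function make.<locals>.drawn_camera at 0x7fce27ecc180>), ('sign_off', <function connect.<locals>.done at 0x7fce282e37e0>), ('tips_ahead', 0.008)]
```

View pics/scene0.png

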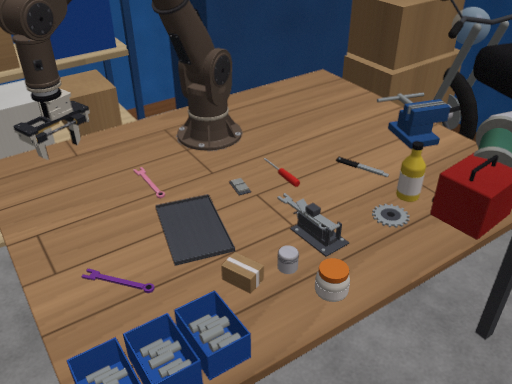

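View pics/top0.png

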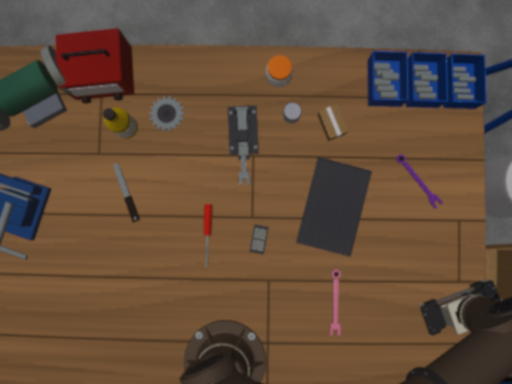

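```bash
cat > h.py <<'E'
from cell import *
import cv2,numpy as np
from scipy.spatial.transform import Rotation as Ro
def cam(n):
    c=read_camera(n); return c
def proj(c,P):
    P=np.atleast_2d(P); T=c["world_to_cam"]; q=P@T[:3,:3].T+T[:3,3]
    s=np.c_[q[:,0]/-q[:,2],-q[:,1]/-q[:,2]]; r2=(s**2).sum(1,keepdims=True)
    s=s*(1+c["k1"]*r2); return s@c["mtx"][:2,:2].T+c["mtx"][:2,2]
def ray(c,uv):
    uv=np.atleast_2d(np.float64(uv)); T=c["world_to_cam"]
    s=cv2.undistortPoints(uv[:,None],c["mtx"],np.array([c["k1"],0,0,0.]))[:,0]
    d=np.c_[s[:,0],-s[:,1],-np.ones(len(s))]@T[:3,:3]
    o=-T[:3,:3].T@T[:3,3]; return o,d
def at(c,uv,z):
    o,d=ray(c,uv); return o+d*((z-o[2])/d[:,2:3])
def tri(c1,u1,c2,u2):
    o1,d1=ray(c1,u1);o2,d2=ray(c2,u2); out=[]
    for a,b in zip(d1,d2):
        A=np.c_[a,-b]; t=np.linalg.lstsq(A,o2-o1,rcond=None)[0]
        p,q=o1+a*t[0],o2+b*t[1]; out.append(np.r_[(p+q)/2,np.linalg.norm(p-q)])
    return np.array(out)
def crop(c,x0,y0,x1,y1,s,name):
    im=c["frame"][y0:y1,x0:x1,::-1]; im=cv2.resize(im,None,fx=s,fy=s,interpolation=cv2.INTER_CUBIC)
    for x in range((x0+9)//10*10,x1,10):
        cv2.line(im,(int((x-x0+.5)*s),0),(int((x-x0+.5)*s),6),(0,255,255),1); cv2.putText(im,str(x),(int((x-x0)*s)-8,16),0,.35,(0,255,255),1)
    for y in range((y0+9)//10*10,y1,10):
        cv2.line(im,(0,int((y-y0+.5)*s)),(6,int((y-y0+.5)*s)),(0,255,255),1); cv2.putText(im,str(y),(8,int((y-y0)*s)+4),0,.35,(0,255,255),1)
    cv2.imwrite("pics/"+name,im)
E
python3 - <<'E'
from h import *
t=cam("top");s=cam("scene")
crop(t,210,90,310,195,5,"t_hold.png"); crop(s,270,185,360,255,8,"s_hold.png"); crop(t,100,155,150,230,8,"t_lev.png")
crop(s,325,145,395,185,10,"s_lev.png"); 
E
```

```text
(no output)
```

View pics/t_hold.png

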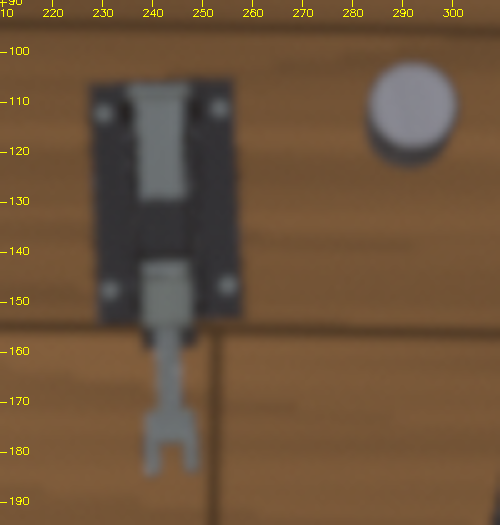

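View pics/s_hold.png

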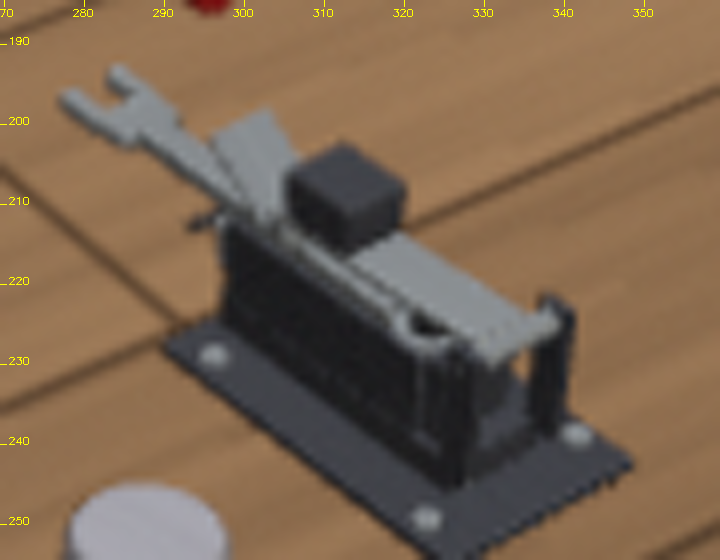

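View pics/t_lev.png

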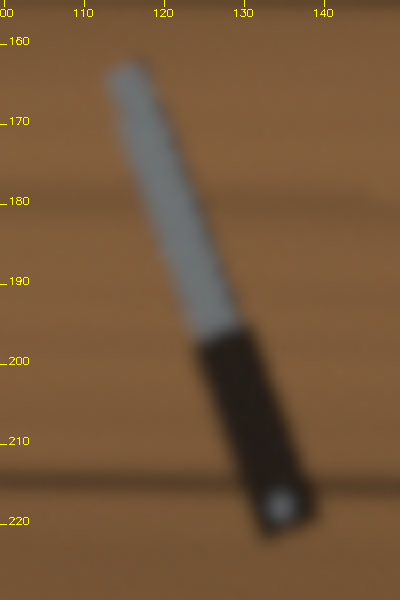

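View pics/s_lev.png

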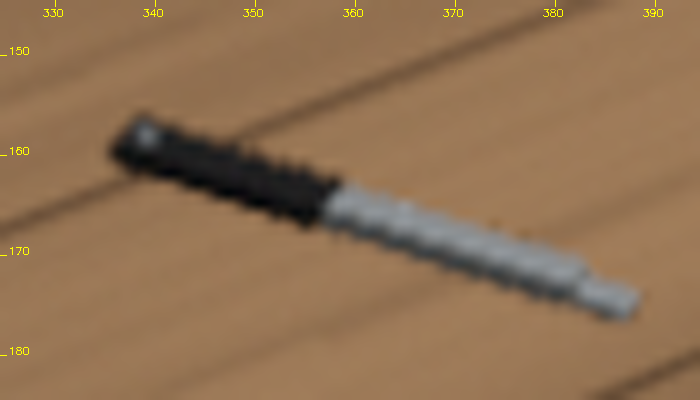

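```bash
cat > fit.py <<'E'
from h import *
from scipy.optimize import least_squares
t=cam("top");s=cam("scene")
T=lambda p,x0,y0,k:np.array([[x0+(a+.5)/k-.5,y0+(b+.5)/k-.5] for a,b in p])
th=lambda p:T(p,210,90,5); sh=lambda p:T(p,270,185,8); tl=lambda p:T(p,100,155,8); sl=lambda p:T(p,325,145,10)
def fit(obs,x0):
    f=lambda v:np.concatenate([(proj(c,np.c_[(np.array(P)[:,:2]@np.array([[np.cos(v[2]),np.sin(v[2])],[-np.sin(v[2]),np.cos(v[2])]])+v[:2]),np.array(P)[:,2]])-uv).ravel() for c,uv,P in obs])
    r=least_squares(f,x0); return r.x,f(r.x).reshape(-1,2)
foot=th([(90,86),(232,80),(243,317),(99,325)])
print("foot",at(t,foot,.006))
F=[(.095,.045,.006),(.095,-.045,.006),(-.055,-.045,.006),(-.055,.045,.006)]
v,r=fit([(t,foot,F),(s,sh([(163,345),(632,463)]),[(-.055,-.045,.006),(.095,.045,.006)][::1])],[.55,-.1,0])
print("holder",v,np.degrees(v[2]));print(r)
v2,r2=fit([(t,foot,F)],[.55,-.1,0]);print("top only",v2);
# spanner jaw tips top surface
jt=th([(152,470),(191,468)]); js=sh([(65,95),(118,72)])
print("jaw tips",tri(t,jt,s,js),tri(t,jt,s,js[::-1]))
print("jaw tips z47",at(t,jt,.048),at(s,js,.048))
print("shank", at(t,th([(167,335),(171,400)]),.048))
# lever
a=tl([(113,82),(139,68),(193,345),(252,328),(264,540),(318,518)])
b=sl([(638,290),(622,318),(325,220),(343,185),(115,150),(145,112)])
print("lever tri",tri(t,a,s,b))
print(at(t,a,.01))
# tray corners
E
python3 fit.py
```

```text
foot [[ 0.77082946  0.00543803  0.006     ]
 [ 0.77578576 -0.08204887  0.006     ]
 [ 0.62835022 -0.09108892  0.006     ]
 [ 0.62215806 -0.00315015  0.006     ]]
holder [ 0.68067914 -0.04358136  0.05660122] 3.2430109739183743
[[-0.4007318  -0.68918022]
 [ 0.36403265 -0.7218894 ]
 [ 0.17380927  0.01465224]
 [-0.4459231  -0.35106404]
 [-1.01351016 -0.74747301]
 [-0.14260366 -0.88809892]]
top only [ 0.67933793 -0.04391891  0.06052296]
jaw tips [[ 0.52566893 -0.04632458  0.03641757  0.01881162]
 [ 0.53648303 -0.05405997  0.05501755  0.01988028]] [[ 5.30596295e-01 -3.81058598e-02  4.57802145e-02  1.87048886e-03]
 [ 5.31496488e-01 -6.21389228e-02  4.53876295e-02  4.62849557e-04]]
jaw tips z47 [[ 0.52986214 -0.03897469  0.048     ]
 [ 0.53138818 -0.06201892  0.048     ]] [[ 0.53429495 -0.06453628  0.048     ]
 [ 0.5335057  -0.0391934   0.048     ]]
shank [[ 0.61044648 -0.04644202  0.048     ]
 [ 0.57165812 -0.04949365  0.048     ]]
lever tri [[ 5.87858207e-01  3.55237951e-01  4.44559266e-03  4.25518230e-03]
 [ 5.92989262e-01  3.45359573e-01 -1.73618112e-05  1.25235641e-03]
 [ 4.84214793e-01  3.19552255e-01 -7.99069931e-03  6.58854399e-03]
 [ 4.96034395e-01  2.98403298e-01  1.77791765e-02  1.43668892e-02]
 [ 4.09434432e-01  2.89011109e-01 -6.78181251e-03  7.08913166e-03]
 [ 4.24735152e-01  2.70845617e-01  2.08010661e-02  1.58006915e-02]]
[[0.58576858 0.35179693 0.01      ]
 [0.59128421 0.34185301 0.01      ]
 [0.48519706 0.31721036 0.01      ]
 [0.49202527 0.2946     0.01      ]
 [0.41139693 0.28756595 0.01      ]
 [0.42010229 0.26703451 0.01      ]]
```

```bash
python3 - <<'E'
from h import *
t=cam("top");s=cam("scene")
crop(t,285,145,385,265,5,"t_tray.png"); crop(s,145,185,245,270,7,"s_tray.png")
E
cat >> fit.py <<'E'
b=sl([(638,290),(622,318),(343,185),(325,220),(145,112),(112,150)])
print("lever tri",tri(t,a,s,b))
L=[(.095,.0075,.006),(.095,-.0075,.006),(-.015,.012,.01),(-.015,-.012,.01),(-.095,.012,.01),(-.095,-.012,.01)]
v,r=fit([(t,a,L)],[.5,.3,.4]);print("lever top",v,np.degrees(v[2]));print(r)
v,r=fit([(t,a,L),(s,b,L)],[.5,.3,.4]);print("lever both",v,np.degrees(v[2]));print(r)
E
python3 fit.py | tail -30
```

```text
[0.48519706 0.31721036 0.01      ]
 [0.49202527 0.2946     0.01      ]
 [0.41139693 0.28756595 0.01      ]
 [0.42010229 0.26703451 0.01      ]]
lever tri [[ 5.87858207e-01  3.55237951e-01  4.44559266e-03  4.25518230e-03]
 [ 5.92989262e-01  3.45359573e-01 -1.73618112e-05  1.25235641e-03]
 [ 4.85839445e-01  3.18755482e-01  6.64241671e-03  1.44587077e-03]
 [ 4.94481497e-01  2.99079899e-01  3.32403933e-03  6.56173911e-03]
 [ 4.12957878e-01  2.89888169e-01  9.33464505e-03  5.18524155e-03]
 [ 4.21002646e-01  2.69438723e-01  4.94036652e-03  2.77161732e-03]]
lever top [0.50244727 0.31231791 0.38799809] 22.230653066329324
[[-0.6817199  -0.41975812]
 [ 0.56987638 -0.45267246]
 [-0.18658179  0.38168003]
 [-0.29142797 -0.35681744]
 [ 0.01346382  0.47057869]
 [ 0.5649441   0.35667038]]
lever both [0.50440101 0.31308845 0.3838637 ] 21.993769922904935
[[-0.78976924 -1.10858631]
 [ 0.46811948 -1.1228342 ]
 [-0.43936791 -0.26887146]
 [-0.53398638 -0.97708664]
 [-0.34376638 -0.14554836]
 [ 0.21803953 -0.22894365]
 [-0.09237159 -0.05373113]
 [-0.18817638 -0.8161092 ]
 [-0.10005282 -0.75547975]
 [-1.22756359 -1.18701246]
 [-1.20170015 -0.08740824]
 [-0.96500045 -0.9448722 ]]
```

View pics/t_tray.png

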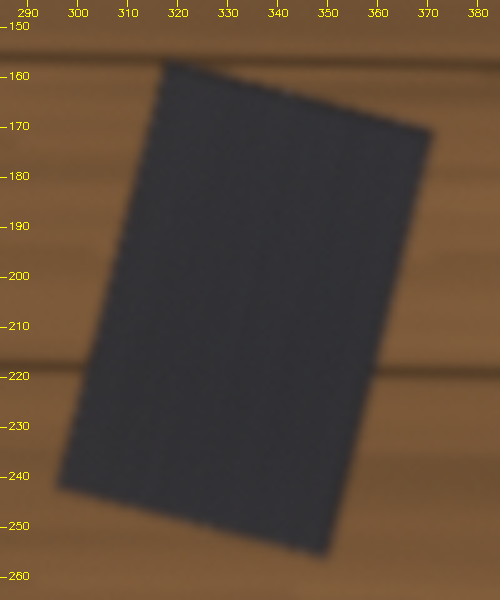

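View pics/s_tray.png

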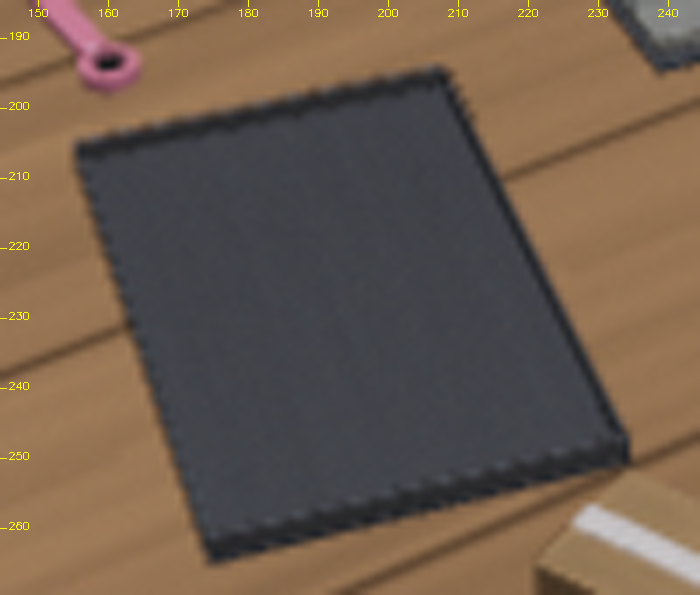

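```bash
cat >> fit.py <<'E'
print("TRAY")
a=T([(165,62),(433,130),(327,557),(58,487)],285,145,5)
b=T([(625,437),(210,545),(78,145),(445,70)],145,185,7)
print(tri(t,a,s,b[[0,1,2,3]]))
Q=[(.135,.085,.014),(.135,-.085,.014),(-.135,-.085,.014),(-.135,.085,.014)]
for ob in ([(t,a,Q)],[(t,a,Q),(s,b,Q)]):
  v,r=fit(ob,[.5,-.3,-.2]);print("tray",v,np.degrees(v[2]));print(r)
E
python3 fit.py | sed -n '/TRAY/,$p'
```

```text
TRAY
[[ 0.61798595 -0.27259216  0.01098878  0.00065674]
 [ 0.57989797 -0.43607649  0.00958313  0.0022711 ]
 [ 0.31980196 -0.37139489  0.01127445  0.00315866]
 [ 0.35968837 -0.20884539  0.00987376  0.00222319]]
tray [ 0.46878998 -0.32249527 -0.23842821] -13.660930323108985
[[-0.05517026 -0.76162716]
 [ 0.28338404 -0.33938072]
 [ 0.28613338  0.56263193]
 [-0.50174325  0.51093867]]
tray [ 0.47027865 -0.32246734 -0.2410176 ] -13.809291282502917
[[ 0.06730684 -1.28742106]
 [ 0.36716522 -0.72674905]
 [ 0.15121367  0.10913992]
 [-0.59948038 -0.08536477]
 [ 0.93928543 -0.14951782]
 [-0.7872706  -0.81811995]
 [-1.16713749 -0.74901457]
 [-0.14692245 -1.22559029]]
```

```bash
cat > go.py <<'E'
import sys
from h import *
o=get_obs(); x,y,z,yaw=map(float,sys.argv[1:5])
R0=Ro.from_euler('xyz',o["orientation"],degrees=True); R1=Ro.from_euler('xyz',[-90,0,yaw],degrees=True)
d=R0.inv().apply(np.array([x,y,z])-o["position"]); w=(R0.inv()*R1).as_rotvec()
print("t",o["t"],"pos",o["position"].round(4),"rpy",np.round(o["orientation"],2),"open",round(o["opening"],4),"f",np.round(o["wrist_force"],1),"q",np.round(o["q"],0))
print("shift",np.round(d/.5,4),"turn",np.round(w/np.pi,4),"rows~",np.linalg.norm(d)/.05,np.degrees(np.linalg.norm(w))/8.59)
E
python3 go.py .583 -.0488 .12 -176.6
```

```text
t 0.6 pos [ 0.2183 -0.5857  0.2042] rpy [ -90.     -0.   -159.56] open 0.0917 f [ 0.2 -0.3  1. ] q [64. 25.  1. 90. -1. 65. -4.]
shift [-1.0585  0.1682 -0.7514] turn [-0.      0.0947  0.    ] rows~ 13.089249286218386 1.983623996185056
```

```bash
python3 -m jog '[[[-0.7,0,-0.5],[0,0.06,0],0],[[-0.7,0,-0.5],[0,0.06,0],0],[[-0.7,0,-0.5],[0,0.06,0],0],[[-0.7,0,-0.5],[0,0.06,0],0],[[-0.7,0,-0.5],[0,0.06,0],0],[[-0.7,0,-0.5],[0,0.06,0],0],[[-0.7,0,-0.5],[0,0.06,0],0],[[-0.7,0,-0.5],[0,0.06,0],0],[[-0.7,0,-0.5],[0,0.06,0],0],[[-0.7,0,-0.5],[0,0.06,0],0]]'; python3 go.py .583 -.0488 .12 -176.6
```

```text
t: 1.6
position: [0.4619, -0.2242, 0.2044]
orientation: [-90.1, 0.1, -169.9]
wrist_force: [-0.3, -1.4, -0.2]
opening: 0.0457
t 1.6 pos [ 0.4619 -0.2242  0.2044] rpy [-9.0080e+01  1.2000e-01 -1.6991e+02] open 0.0457 f [-0.3 -1.4 -0.2] q [ 26.  15.  -7. 105.   2.  60. -62.]
shift [-0.2995  0.1698 -0.3027] turn [ 0.0005  0.0371 -0.0006] rows~ 4.584420767635004 0.7786269827396413
```

```bash
python3 -m jog '[[[-0.299,0.17,-0.303],[0,0.036,0],0],[[-0.299,0.17,-0.303],[0,0.036,0],0],[[-0.299,0.17,-0.303],[0,0.036,0],0],[[-0.299,0.17,-0.303],[0,0.036,0],0],[[-0.299,0.17,-0.303],[0,0.036,0],0],[[-0.299,0.17,-0.303],[0,0.036,0],0],[[-0.299,0.17,-0.303],[0,0.036,0],0],[[-0.299,0.17,-0.303],[0,0.036,0],0],[[-0.299,0.17,-0.303],[0,0.036,0],0],[[-0.299,0.17,-0.303],[0,0.036,0],0]]'; python3 go.py .583 -.0488 .047 -176.6
python3 - <<'E'
from h import *
t=cam("top");s=cam("scene")
o=get_obs();p=o["position"]
tip=p+[0,0,-.008]
print("tip proj",proj(t,tip),proj(s,tip))
crop(t,210,90,310,195,5,"t1.png"); crop(s,250,150,360,240,7,"s1.png")
E
```

```text
t: 2.6
position: [0.5809, -0.0562, 0.1197]
orientation: [-90.0, 0.0, -177.0]
wrist_force: [-0.2, -0.3, -0.1]
opening: 0.046
t 2.6 pos [ 0.5809 -0.0562  0.1197] rpy [-8.9970e+01  5.0000e-02 -1.7695e+02] open 0.046 f [-0.2 -0.3 -0.1] q [  7.  26.  -9. 101.   5.  53. -92.]
shift [-0.0049  0.1455 -0.0146] turn [-0.0002 -0.0019 -0.0003] rows~ 1.4626485639516336 0.041405015438051467
tip proj [[245.23576348 163.72716577]] [[290.27308127 185.2603053 ]]
```

View pics/t1.png

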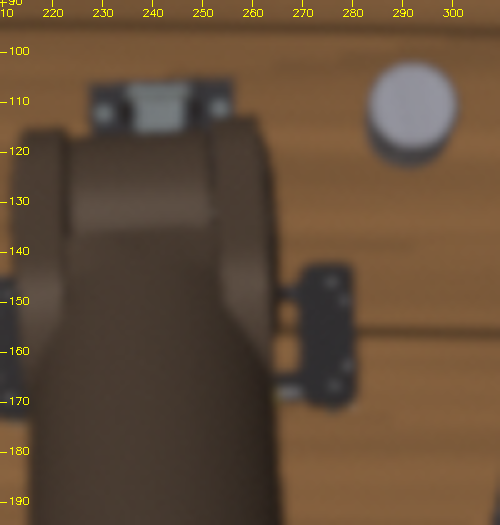

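View pics/s1.png

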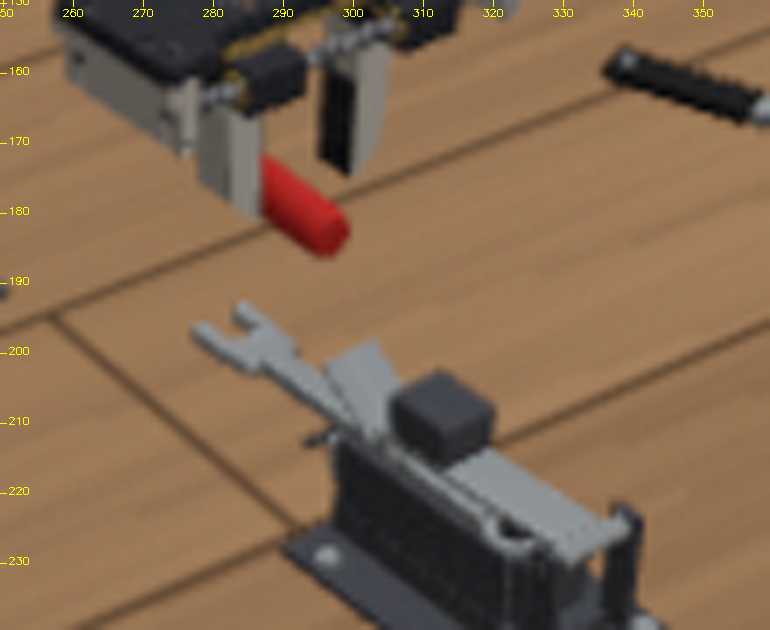

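```bash

python3 - <<'E'
from h import *
t=cam("top");s=cam("scene")
o=get_obs();p=o["position"];print(p,o["orientation"],o["opening"])
R=Ro.from_euler('xyz',o["orientation"],degrees=True).as_matrix()
im=s["frame"][:,:,::-1].copy(); x0,y0,x1,y1,k=230,110,350,230,6
im=cv2.resize(im[y0:y1,x0:x1],None,fx=k,fy=k,interpolation=cv2.INTER_CUBIC)
for d,col in ((.008,(0,0,255)),(0,(0,255,0)),(-.011,(255,0,0))):
  for z in (-.023,.023):
   for x in (-.0095,.0095):
    q=proj(s,p+R@np.array([x,d,z]))[0]; cv2.circle(im,tuple(int(v) for v in (q-[x0,y0]+.5)*k),3,col,-1)
cv2.imwrite("pics/s2.png",im)
E
```

```text
[ 0.5809137  -0.05513915  0.11936246] [-8.99924219e+01  1.76280487e-02 -1.76871689e+02] 0.04564327737909896
```

View pics/s2.png

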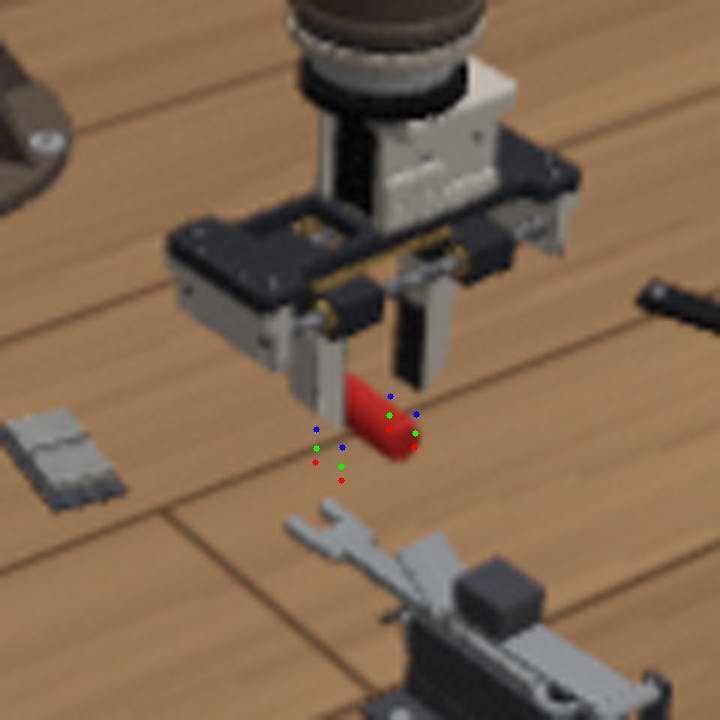

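```bash

python3 - <<'E'
from h import *
t=cam("top");s=cam("scene")
a=[(280.2,143.2),(280.2,170.8)]; b=[(274.5,159.9),(258.0,149.9)]
print(tri(t,a,s,b))
o=get_obs();p=o["position"];print(o["t"],p)
im=t["frame"][:,:,::-1].copy(); x0,y0,x1,y1,k=190,90,300,190,7
im=cv2.resize(im[y0:y1,x0:x1],None,fx=k,fy=k,interpolation=cv2.INTER_CUBIC); cv2.imwrite("pics/t2.png",im)
E
```

```text
[[ 0.61928489 -0.14618301  0.24732789  0.00651964]
 [ 0.54791522 -0.14795734  0.2433734   0.00456103]]
2.9 [ 0.58092919 -0.05492393  0.11920337]
```

View pics/t2.png

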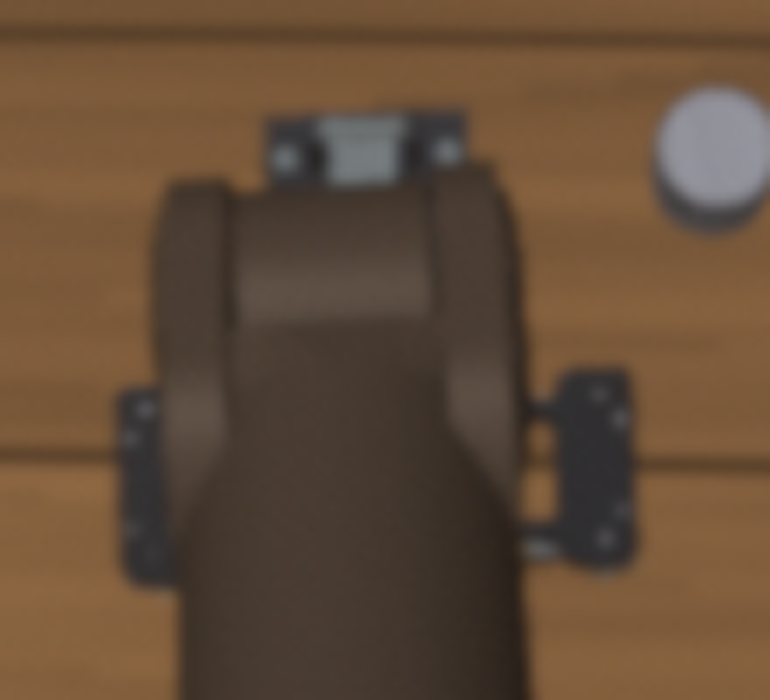

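```bash

python3 - <<'E'
from h import *
t=cam("top");s=cam("scene")
R=Ro.from_euler('xyz',[-90,0,-159.56],degrees=True).as_matrix();p=np.array([.2180,-.5855,.2037])
im=cv2.imread("pics/scene0.png"); x0,y0,x1,y1,k=0,70,110,190,6
im=cv2.resize(im[y0:y1,x0:x1],None,fx=k,fy=k,interpolation=cv2.INTER_CUBIC)
for d,col in ((.008,(0,0,255)),(0,(0,255,0)),(-.011,(255,0,0)),(-.058,(0,255,255))):
  for z in (-.046,.046):
   for x in (-.0095,.0095):
    q=proj(s,p+R@np.array([x,d,z]))[0]; cv2.circle(im,tuple(int(v) for v in (q-[x0,y0]+.5)*k),3,col,-1)
cv2.imwrite("pics/s3.png",im)
im=cv2.imread("pics/top0.png"); x0,y0,x1,y1,k=400,270,512,350,6
im=cv2.resize(im[y0:y1,x0:x1],None,fx=k,fy=k,interpolation=cv2.INTER_CUBIC)
for d,col in ((.008,(0,0,255)),(0,(0,255,0)),(-.011,(255,0,0)),(-.058,(0,255,255))):
  for z in (-.046,.046):
   for x in (-.0095,.0095):
    q=proj(t,p+R@np.array([x,d,z]))[0]; cv2.circle(im,tuple(int(v) for v in (q-[x0,y0]+.5)*k),3,col,-1)
cv2.imwrite("pics/t3.png",im)
E
```

```text
(no output)
```

View pics/s3.png

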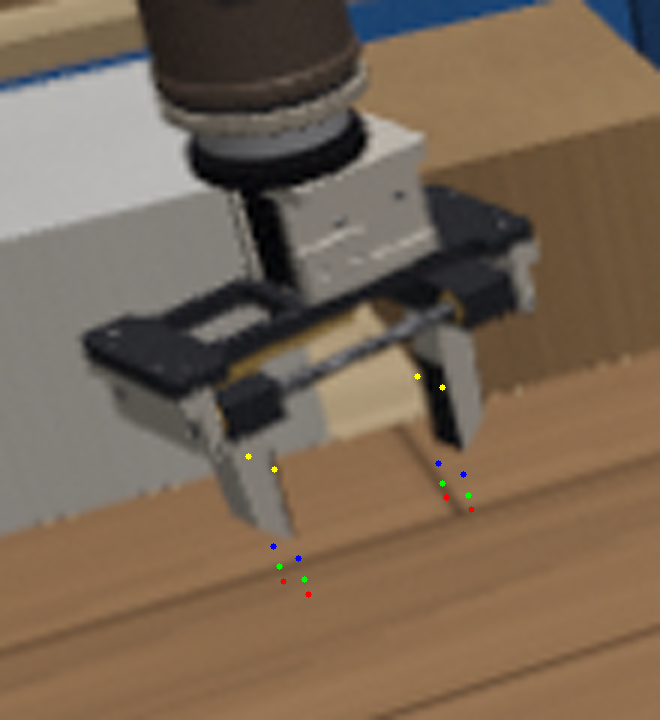

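View pics/t3.png

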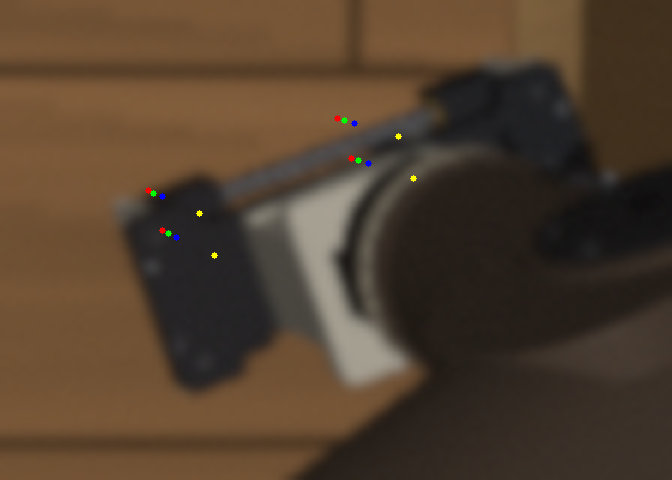

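```bash
python3 go.py .583 -.0488 .047 -176.6; python3 -m jog '[[[-0.004,0.03,-0.012],[0,0,0],0],[[-0.004,0.06,-0.012],[0,0,0],0],[[-0.004,0.09,-0.012],[0,0,0],0],[[-0.004,0.12,-0.012],[0,0,0],0],[[-0.004,0.145,-0.012],[0,0,0],0],[[-0.004,0.145,-0.012],[0,0,0],0],[[-0.004,0.145,-0.012],[0,0,0],0],[[-0.004,0.145,-0.012],[0,0,0],0],[[-0.004,0.145,-0.012],[0,0,0],0],[[-0.004,0.145,-0.012],[0,0,0],0]]'
cat > look.py <<'E'
import sys
from h import *
s=cam("scene")
o=get_obs();p=o["position"];print(o["t"],p.round(4),np.round(o["orientation"],2),round(o["opening"],4),np.round(o["wrist_force"],1))
R=Ro.from_euler('xyz',o["orientation"],degrees=True).as_matrix()
c=proj(s,p)[0]; x0,y0=[int(v) for v in np.clip(c-[55,55],0,[402,284])];x1=x0+110;y1=y0+100
k=7; im=s["frame"][:,:,::-1].copy()
im=cv2.resize(im[y0:y1,x0:x1],None,fx=k,fy=k,interpolation=cv2.INTER_CUBIC)
im=im[:600]
for d,col in ((.008,(0,0,255)),(-.011,(255,0,0))):
  for z in (-.5,.5):
   for x in (-.0095,.0095):
    q=proj(s,p+R@np.array([x,d,z*o["opening"]]))[0]; cv2.circle(im,tuple(int(v) for v in (q-[x0,y0]+.5)*k),2,col,-1)
print("crop",x0,y0,k)
cv2.imwrite("pics/"+sys.argv[1],im)
E
python3 look.py l1.png
```

```text
t 3.0 pos [ 0.581  -0.0548  0.1191] rpy [ -90.      0.   -176.84] open 0.0458 f [ 0.2  0.5 -0.1] q [  7.  26.  -9. 101.   5.  53. -92.]
shift [-0.0047  0.1443 -0.0117] turn [-0.     -0.0013 -0.    ] rows~ 1.4484856941545423 0.027577758146576342
t: 4.0
position: [0.583, -0.0487, 0.0472]
orientation: [-90.0, 0.1, -176.8]
wrist_force: [-0.3, -0.6, 0.2]
opening: 0.0462
4.05 [ 0.5829 -0.0487  0.0471] [-8.9990e+01  5.0000e-02 -1.7684e+02] 0.0458 [-0.  -0.4 -1. ]
crop 236 147 7
```

View pics/l1.png

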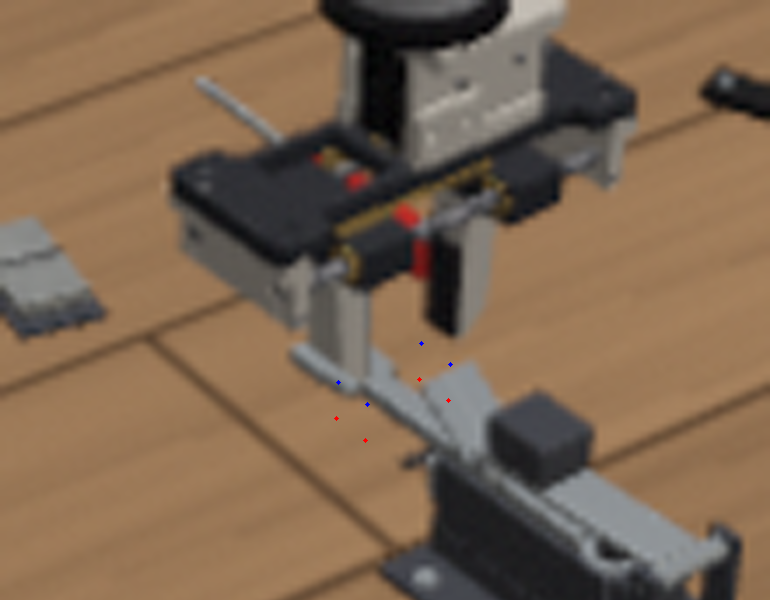

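```bash
python3 -m jog '[[[0,0,0],[0,0,0],1],[[0,0,0],[0,0,0],1],[[0,0,0],[0,0,0],1],[[0,0,0],[0,0,0],1],[[0,0,0],[0,0,0],1],[[0,0,0],[0,0,0],1],[[0,0,0],[0,0,0],1],[[0,0,0],[0,0,0],1],[[0,0,0],[0,0,0],1],[[0,0,0],[0,0,0],1]]'; python3 look.py l2.png
```

```text
t: 5.05
position: [0.5826, -0.0487, 0.0466]
orientation: [-90.0, -0.0, -176.8]
wrist_force: [0.3, -0.8, -0.2]
opening: 0.0005
5.1 [ 0.5826 -0.0487  0.0466] [ -90.      0.   -176.84] 0.0004 [-0.  -0.4  0.2]
crop 236 147 7
```

View pics/l2.png

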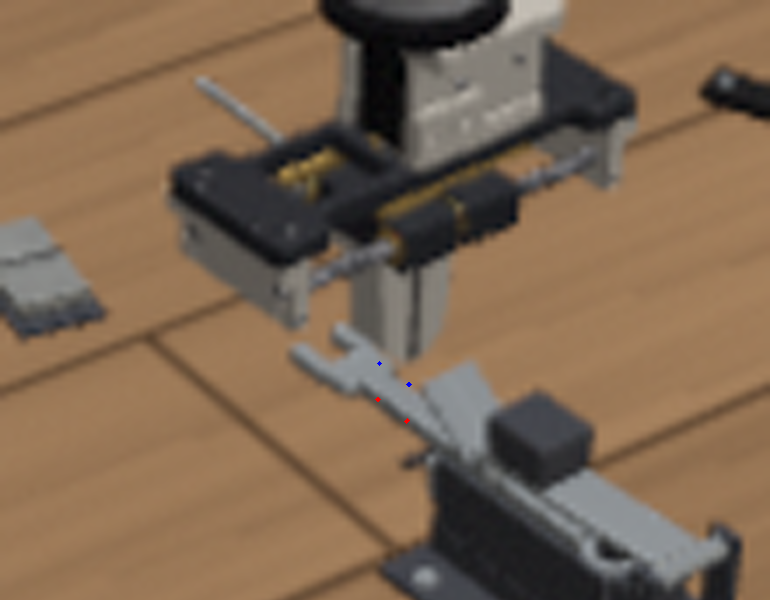

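```bash
python3 -m jog '[[[0.09,0,0.15],[0,0,0],1],[[0.09,0,0.15],[0,0,0],1],[[0.09,0.02,0.15],[0,0,0],1],[[0.09,0.05,0.15],[0,0,0],1],[[0.09,0.075,0.15],[0,0,0],1],[[0.09,0.08,0.15],[0,0,0],1],[[0.09,0.085,0.15],[0,0,0],1],[[0.09,0.09,0.15],[0,0,0],1],[[0.09,0.09,0.15],[0,0,0],1],[[0.09,0.09,0.15],[0,0,0],1]]'; python3 look.py l3.png
```

```text
t: 6.1
position: [0.5421, -0.126, 0.0019]
orientation: [-90.0, 0.0, -176.8]
wrist_force: [-0.7, 0.1, 0.8]
opening: 0.0002
6.15 [ 0.5421 -0.126   0.002 ] [-8.9990e+01  3.0000e-02 -1.7684e+02] 0.0006 [-0.2  0.3  0.5]
crop 207 161 7
```

View pics/l3.png

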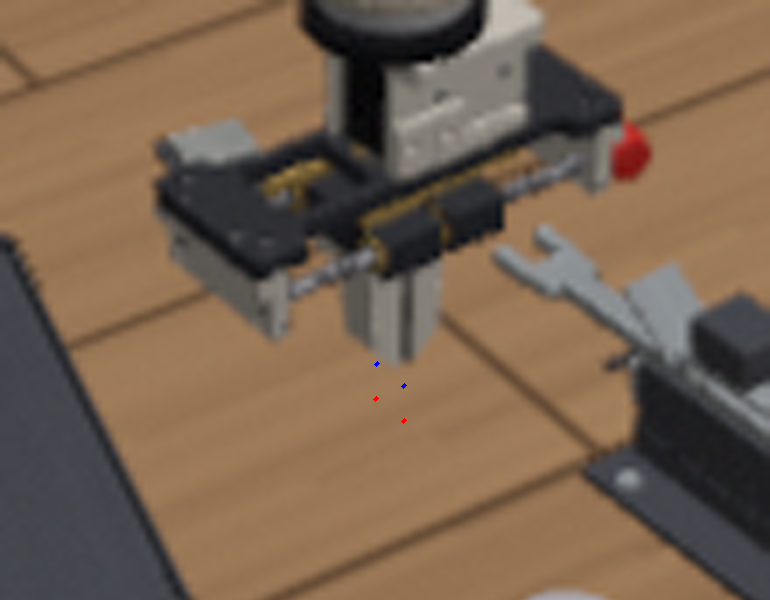

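```bash
python3 -m jog '[[[0,0.01,0],[0,0,0],1],[[0,0.02,0],[0,0,0],1],[[0,0.028,0],[0,0,0],1],[[0,0.028,0],[0,0,0],1],[[0,0.03,0],[0,0,0],1],[[0,0.032,0],[0,0,0],1],[[0,0.034,0],[0,0,0],1],[[0,0.036,0],[0,0,0],1],[[0,0.036,0],[0,0,0],1],[[0,0.036,0],[0,0,0],1]]'
```

```text
t: 7.15
position: [0.5418, -0.1261, -0.0164]
orientation: [-90.0, -0.0, -176.8]
wrist_force: [0.3, -0.1, 0.4]
opening: 0.0002
```

```bash
python3 -m jog '[[[0,0.002,0],[0,0,0],1],[[0,0.004,0],[0,0,0],1],[[0,0.006,0],[0,0,0],1],[[0,0.008,0],[0,0,0],1],[[0,0.01,0],[0,0,0],1],[[0,0.01,0],[0,0,0],1],[[0,0.01,0],[0,0,0],1],[[0,0.01,0],[0,0,0],1],[[0,0.01,0],[0,0,0],1],[[0,0.01,0],[0,0,0],1]]'
```

```text
t: 8.15
position: [0.5419, -0.1261, -0.0213]
orientation: [-90.0, 0.0, -176.8]
wrist_force: [-0.1, -0.2, 0.0]
opening: 0.0003
```

```bash
python3 -m jog '[[[0,0.001,0],[0,0,0],1],[[0,0.002,0],[0,0,0],1],[[0,0.003,0],[0,0,0],1],[[0,0.004,0],[0,0,0],1],[[0,0.005,0],[0,0,0],1],[[0,0.006,0],[0,0,0],1],[[0,0.007,0],[0,0,0],1],[[0,0.008,0],[0,0,0],1],[[0,0.008,0],[0,0,0],1],[[0,0.008,0],[0,0,0],1]]'; python3 look.py l4.png
```

```text
t: 9.15
position: [0.542, -0.1261, -0.0225]
orientation: [-90.0, 0.1, -176.8]
wrist_force: [-11.2, 2.6, 40.3]
opening: 0.0003
9.2 [ 0.542  -0.1261 -0.0225] [-8.9960e+01  5.0000e-02 -1.7685e+02] 0.0005 [-11.3   2.3  39.5]
crop 207 168 7
```

View pics/l4.png

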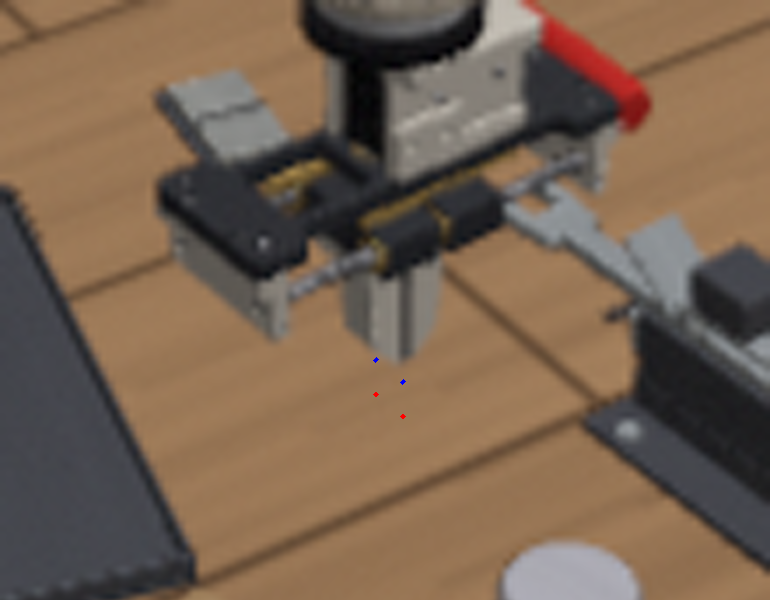

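```bash
python3 -m jog '[[[0,-0.04,0],[0,0,0],1],[[0,-0.14,0],[0,0,0],0],[[0,-0.18,0],[0,0,0],0],[[0,-0.18,-0.05],[0,0,0],0],[[-0.05,-0.18,-0.1],[0,0,0],0],[[-0.07,-0.18,-0.15],[0,0,0],0],[[-0.08,-0.18,-0.15],[0,0,0],0],[[-0.08,-0.18,-0.15],[0,0,0],0],[[-0.08,-0.18,-0.15],[0,0,0],0],[[-0.08,-0.18,-0.15],[0,0,0],0]]';python3 go.py .583 -.0488 .017 -176.6
```

```text
t: 10.2
position: [0.577, -0.0504, 0.0644]
orientation: [-90.0, -0.0, -176.9]
wrist_force: [0.3, -0.2, 0.3]
opening: 0.0457
t 10.2 pos [ 0.577  -0.0504  0.0644] rpy [-8.9960e+01 -5.0000e-02 -1.7694e+02] open 0.0457 f [ 0.3 -0.2  0.3] q [  6.  30.  -9. 105.   7.  46. -93.]
shift [-0.0123  0.0949 -0.0026] turn [-0.0002 -0.0019  0.0003] rows~ 0.9568141650944214 0.040365074946085655
```

```bash
python3 -m jog '[[[-0.012,0.03,-0.002],[0,-0.002,0],0],[[-0.012,0.06,-0.002],[0,-0.002,0],0],[[-0.012,0.095,-0.002],[0,-0.002,0],0],[[-0.012,0.095,-0.002],[0,-0.002,0],0],[[-0.012,0.095,-0.002],[0,-0.002,0],0.4],[[-0.012,0.095,-0.002],[0,-0.002,0],1],[[-0.012,0.095,-0.002],[0,-0.002,0],1],[[-0.012,0.095,-0.002],[0,-0.002,0],1],[[-0.012,0.095,-0.002],[0,-0.002,0],1],[[-0.012,0.095,-0.002],[0,-0.002,0],1]]'; python3 look.py l5.png
```

```text
t: 11.2
position: [0.5839, -0.0478, 0.0176]
orientation: [-90.0, 0.0, -176.5]
wrist_force: [-0.3, -0.9, 1.9]
opening: 0.0135
11.25 [ 0.5839 -0.0478  0.0175] [-8.9990e+01  5.0000e-02 -1.7649e+02] 0.0135 [-0.  -1.   1.6]
crop 236 155 7
```

View pics/l5.png

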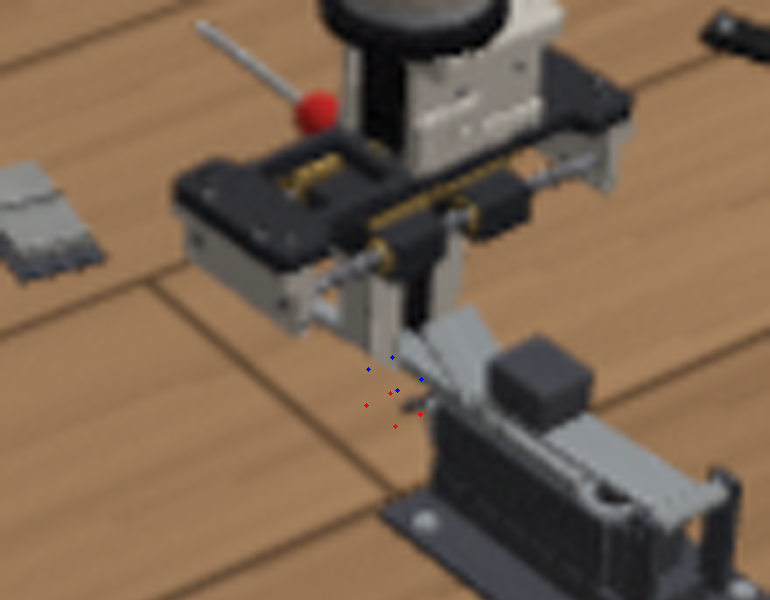

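```bash
python3 -m jog '[[[0.01,0,0],[0,0,0],1],[[0.03,0,0],[0,0,0],1],[[0.05,0,0],[0,0,0],1],[[0.07,0,0],[0,0,0],1],[[0.09,0,0],[0,0,0],1],[[0.11,0,0],[0,0,0],1],[[0.13,0,0],[0,0,0],1],[[0.15,0,0],[0,0,0],1],[[0.16,0,0],[0,0,0],1],[[0.16,0,0],[0,0,0],1]]'; python3 look.py l6.png
```

```text
t: 12.25
position: [0.5011, -0.0528, 0.0167]
orientation: [-90.0, -0.2, -176.5]
wrist_force: [-2.9, 0.0, 1.0]
opening: 0.0137
12.3 [ 0.501  -0.0528  0.0165] [ -89.99   -0.26 -176.49] 0.0135 [-4.3  0.5  0.1]
crop 219 143 7
```

View pics/l6.png

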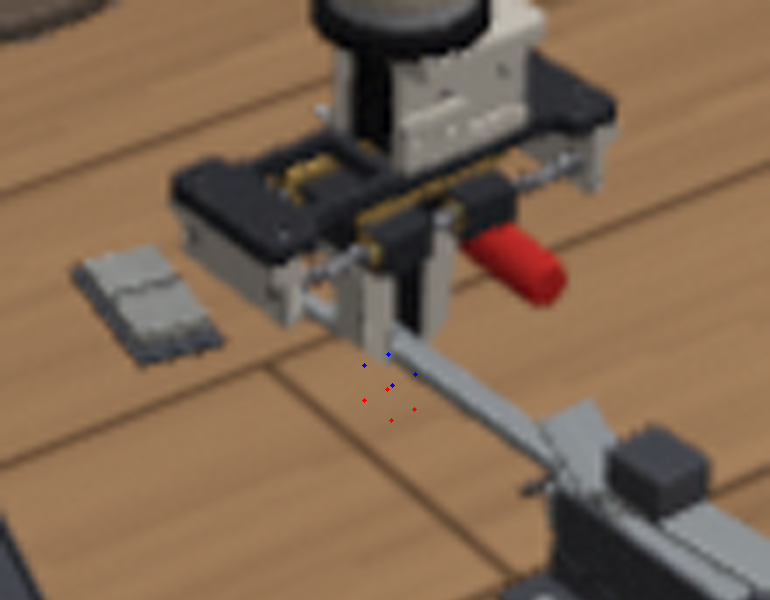

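```bash
python3 -m jog '[[[0.02,0,0],[0,0,0],1],[[0.04,0,0],[0,0,0],1],[[0.06,0,0],[0,0,0],1],[[0.08,0,0],[0,0,0],1],[[0.1,0,0],[0,0,0],1],[[0.12,0,0],[0,0,0],1],[[0.14,0,0],[0,0,0],1],[[0.15,0,0],[0,0,0],1],[[0.15,0,0],[0,0,0],1],[[0.15,0,0],[0,0,0],1]]'; python3 look.py l7.png
```

```text
t: 13.3
position: [0.4294, -0.0571, 0.0173]
orientation: [-90.0, 0.0, -176.5]
wrist_force: [0.3, -0.9, -1.7]
opening: 0.0136
13.35 [ 0.4296 -0.0571  0.0172] [-9.0000e+01  5.0000e-02 -1.7648e+02] 0.0132 [ 0.6  0.8 -2.5]
crop 204 132 7
```

View pics/l7.png

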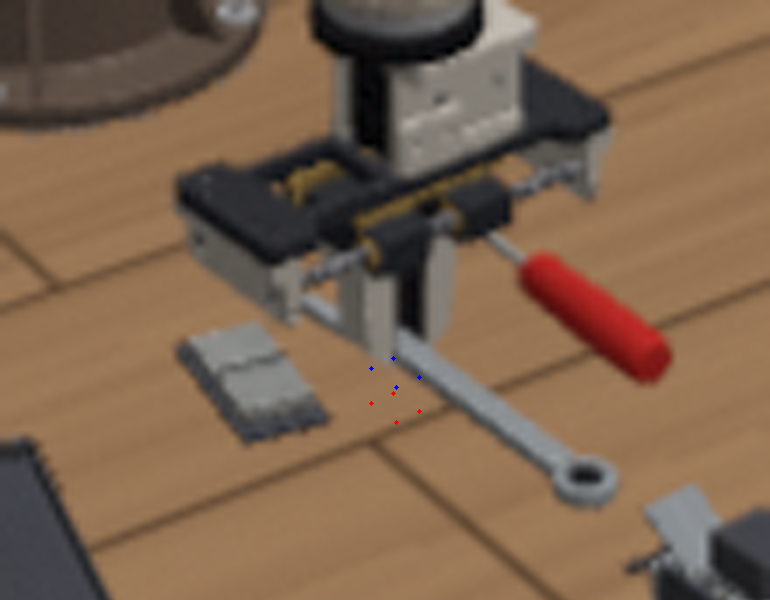

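```bash
python3 -m jog '[[[0,-0.05,0],[0,0,0],1],[[0,-0.1,0.02],[0,0,0],1],[[0,-0.12,0.07],[0,0.02,0],1],[[0,-0.12,0.13],[0,0.04,0],1],[[0,-0.12,0.19],[0,0.06,0],1],[[0.0,-0.12,0.26],[0,0.08,0],1],[[0.0,-0.12,0.34],[0,0.096,0],1],[[0,-0.12,0.42],[0,0.096,0],1],[[0,-0.12,0.47],[0,0.096,0],1],[[0,-0.12,0.49],[0,0.096,0],1]]'; python3 look.py l8.png; python3 go.py .4243 -.311 .01 166.3
```

```text
t: 14.35
position: [0.4438, -0.3051, 0.077]
orientation: [-89.9, 0.0, 166.0]
wrist_force: [-0.5, 0.1, -3.0]
opening: 0.0135
14.4 [ 0.4439 -0.3052  0.077 ] [-8.9920e+01  4.0000e-02  1.6604e+02] 0.0137 [-0.  -2.6 -2. ]
crop 136 145 7
t 14.4 pos [ 0.4439 -0.3052  0.077 ] rpy [-8.9920e+01  4.0000e-02  1.6604e+02] open 0.0137 f [-0.  -2.6 -2. ] q [ 31.  25.  -3. 110.   2.  44. -77.]
shift [0.0353 0.134  0.0205] turn [-0.0005 -0.0015 -0.0002] rows~ 1.4005132526156985 0.03246120644077814
```

View pics/l8.png

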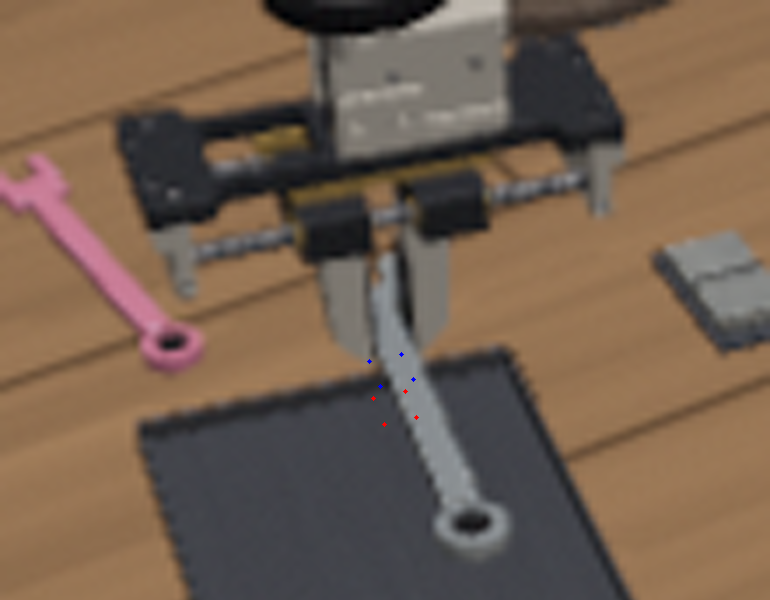

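```bash
python3 -m jog '[[[0.035,0.02,0.02],[0,0,0],1],[[0.035,0.04,0.02],[0,0,0],1],[[0.035,0.06,0.02],[0,0,0],1],[[0.035,0.075,0.02],[0,0,0],1],[[0.035,0.09,0.02],[0,0,0],1],[[0.035,0.105,0.02],[0,0,0],1],[[0.035,0.12,0.02],[0,0,0],1],[[0.035,0.135,0.02],[0,0,0],1],[[0.035,0.15,0.02],[0,0,0],1],[[0.035,0.16,0.02],[0,0,0],1]]'; python3 look.py l9.png
```

```text
t: 15.4
position: [0.4244, -0.3071, -0.0036]
orientation: [-90.0, -0.0, 166.2]
wrist_force: [-0.2, -0.8, -2.4]
opening: 0.0134
15.45 [ 0.424  -0.307  -0.0041] [-9.0020e+01 -7.0000e-02  1.6624e+02] 0.0134 [-1.   0.  -2.1]
crop 135 164 7
```

View pics/l9.png

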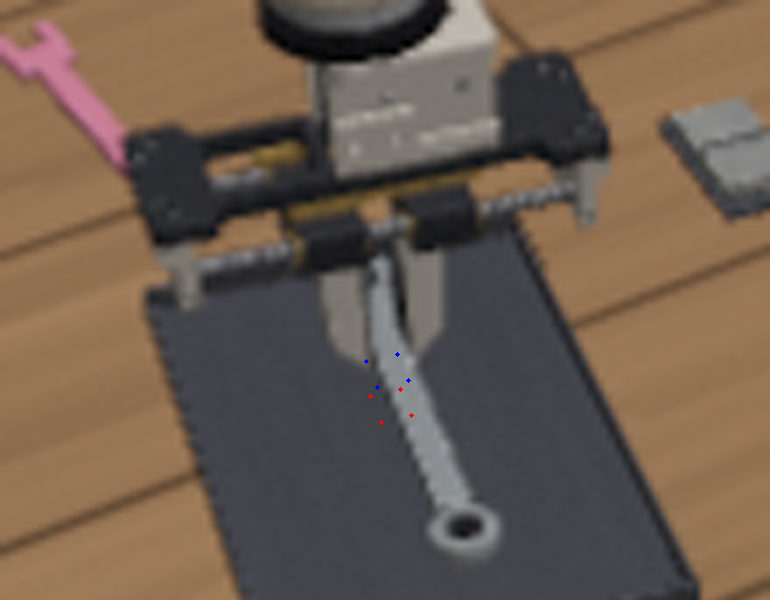

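```bash
python3 -m jog '[[[0,0.004,0],[0,0,0],1],[[0,0.008,0],[0,0,0],1],[[0,0.012,0],[0,0,0],1],[[0,0.016,0],[0,0,0],1],[[0,0.02,0],[0,0,0],1],[[0,0.024,0],[0,0,0],1],[[0,0.024,0],[0,0,0],1],[[0,0.024,0],[0,0,0],1],[[0,0.024,0],[0,0,0],1],[[0,0.024,0],[0,0,0],1]]'
```

```text
t: 16.45
position: [0.4246, -0.3073, -0.0148]
orientation: [-90.0, 0.0, 166.2]
wrist_force: [1.0, 0.9, -2.5]
opening: 0.0136
```

```bash
python3 -m jog '[[[0,0.002,0],[0,0,0],1],[[0,0.004,0],[0,0,0],1],[[0,0.005,0],[0,0,0],1],[[0,0.005,0],[0,0,0],1],[[0,0.005,0],[0,0,0],0.5],[[0,0.005,0],[0,0,0],0.3],[[0,0.005,0],[0,0,0],0],[[0,0.005,0],[0,0,0],0],[[0,0.005,0],[0,0,0],0],[[0,0.005,0],[0,0,0],0]]'; python3 look.py l10.png
```

```text
t: 17.45
position: [0.4246, -0.3073, -0.0173]
orientation: [-90.0, 0.0, 166.2]
wrist_force: [0.3, 0.2, -0.7]
opening: 0.0458
17.5 [ 0.4245 -0.3072 -0.0174] [-90.     0.   166.24] 0.0457 [0.6 0.3 0.5]
crop 135 167 7
```

View pics/l10.png

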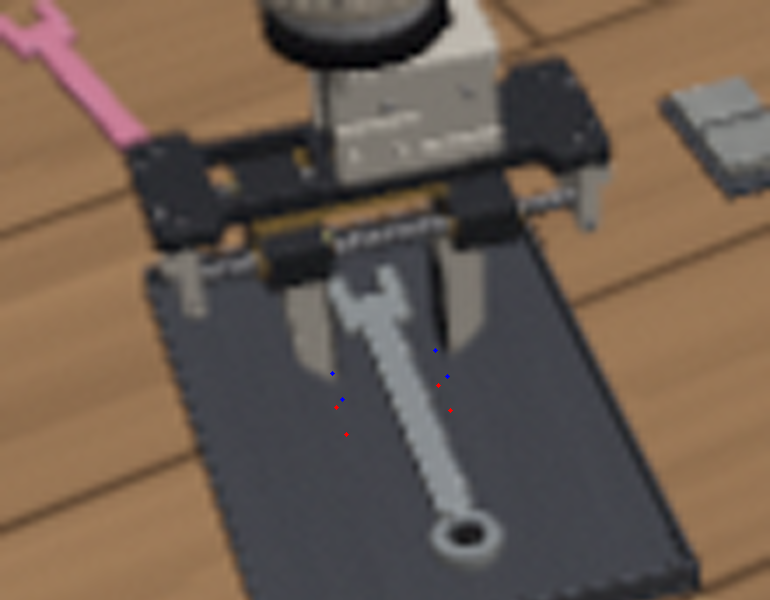

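```bash
python3 -m jog '[[[0,-0.08,0],[0,0,0],0],[[0,-0.16,0],[0,0,0],0],[[0,-0.24,0],[0,0,0],0],[[0,-0.26,-0.1],[0,-0.05,0],0],[[0,-0.26,-0.2],[0,-0.1,0],0],[[0,-0.26,-0.3],[0,-0.15,0],0],[[0,-0.26,-0.4],[0,-0.2,0],0],[[0,-0.26,-0.5],[0,-0.2,0],0],[[0,-0.26,-0.6],[0,-0.2,0],0],[[0,-0.26,-0.7],[0,-0.2,0],0]]'; python3 go.py .4571 .2939 .09 -157.9
```

```text
t: 18.5
position: [0.5077, 0.0336, 0.1128]
orientation: [-90.0, 0.0, -157.8]
wrist_force: [0.9, -0.1, -0.6]
opening: 0.0457
t 18.5 pos [0.5077 0.0336 0.1128] rpy [-8.9980e+01  1.0000e-02 -1.5778e+02] open 0.0457 f [ 0.9 -0.1 -0.6] q [  4.  21. -18. 111.   8.  48. -86.]
shift [-0.1033  0.0454 -0.5203] turn [-0.0001  0.0007 -0.0001] rows~ 5.323649292172476 0.013927483519727698
```

```bash
python3 -m jog '[[[-0.02,0.04,-0.1],[0,0,0],0],[[-0.04,0.04,-0.2],[0,0,0],0],[[-0.06,0.04,-0.3],[0,0,0],0],[[-0.08,0.04,-0.4],[0,0,0],0],[[-0.1,0.04,-0.48],[0,0,0],0],[[-0.1,0.04,-0.5],[0,0,0],0],[[-0.1,0.04,-0.5],[0,0,0],0],[[-0.1,0.04,-0.5],[0,0,0],0],[[-0.1,0.04,-0.5],[0,0,0],0],[[-0.1,0.04,-0.5],[0,0,0],0]]'; python3 go.py .4571 .2939 -.0205 -157.9; python3 look.py l11.png; python3 - <<'E'
from h import *
t=cam("top"); crop(t,90,150,190,240,7,"t11.png"); crop(t,285,145,385,265,5,"t_tray2.png")
print(proj(t,[[.4571,.2939,.01]]))
E
```

```text
t: 19.5
position: [0.46, 0.2802, 0.0926]
orientation: [-90.0, -0.0, -157.9]
wrist_force: [0.2, 0.3, 0.4]
opening: 0.0457
t 19.5 pos [0.46   0.2802 0.0926] rpy [-8.9950e+01 -1.0000e-02 -1.5792e+02] open 0.0457 f [0.2 0.3 0.4] q [ -22.   26.  -20.  108.   11.   48. -116.]
shift [-0.0051  0.2261 -0.0277] turn [-0.0003 -0.0001  0.0001] rows~ 2.2789877609501423 0.006162561232333783
19.55 [0.4599 0.2805 0.0926] [ -89.97   -0.   -157.9 ] 0.0462 [-0.2 -0.5  0.6]
crop 292 86 7
[[130.94194851 207.00877521]]
```

View pics/l11.png

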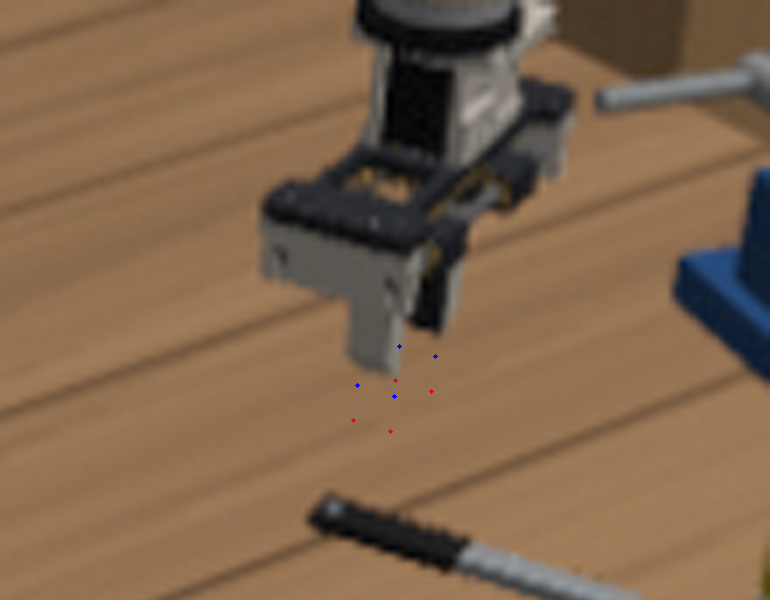

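View pics/t_tray2.png

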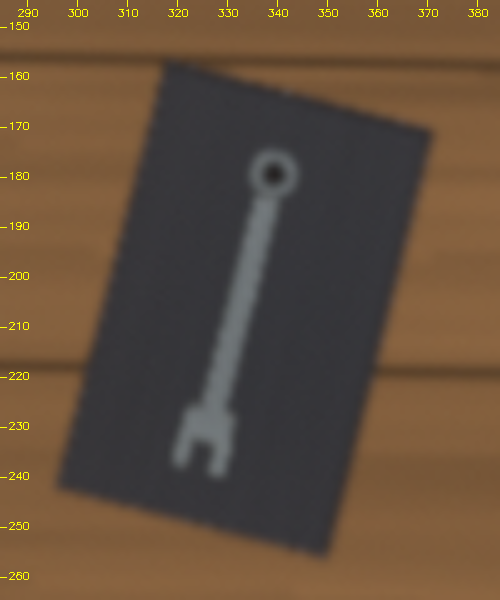

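View pics/t11.png

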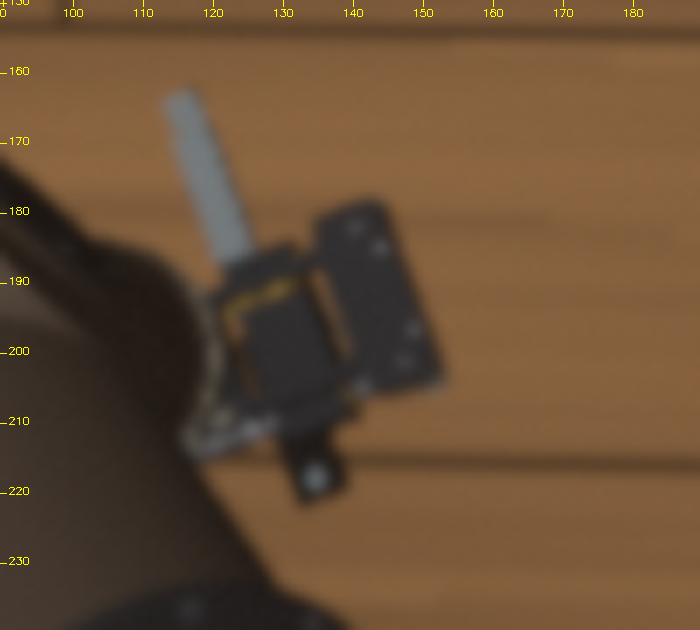

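```bash
python3 -m jog '[[[-0.005,0.03,-0.028],[0,0,0],0],[[-0.005,0.08,-0.028],[0,0,0],0],[[-0.005,0.13,-0.028],[0,0,0],0],[[-0.005,0.17,-0.028],[0,0,0],0],[[-0.005,0.2,-0.028],[0,0,0],0],[[-0.005,0.214,-0.028],[0,0,0],0],[[-0.005,0.22,-0.028],[0,0,0],0],[[-0.005,0.222,-0.028],[0,0,0],0],[[-0.005,0.222,-0.028],[0,0,0],0],[[-0.005,0.222,-0.028],[0,0,0],0]]'; python3 look.py l12.png
```

```text
t: 20.6
position: [0.4567, 0.2963, -0.0177]
orientation: [-90.0, 0.1, -157.8]
wrist_force: [1.0, -0.0, -0.1]
opening: 0.0457
20.65 [ 0.4566  0.2963 -0.0178] [-9.0010e+01  6.0000e-02 -1.5777e+02] 0.0459 [ 0.3 -0.2  0.1]
crop 292 112 7
```

View pics/l12.png

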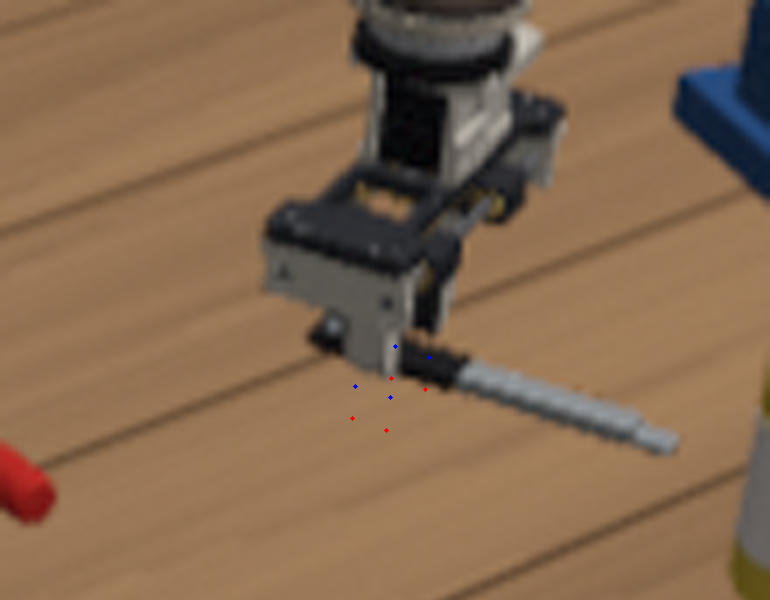

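```bash
python3 -m jog '[[[0,0.003,0.004],[0,0,0],0],[[0,0.003,0.004],[0,0,0],0.2],[[0,0.003,0.004],[0,0,0],0.4],[[0,0.003,0.004],[0,0,0],1],[[0,0.003,0.004],[0,0,0],1],[[0,0.003,0.004],[0,0,0],1],[[0,0.003,0.004],[0,0,0],1],[[0,0.003,0.004],[0,0,0],1],[[0,0.003,0.004],[0,0,0],1],[[0,0.003,0.004],[0,0,0],1]]'; python3 -m jog '[[[0,-0.02,0],[0,0,0],1],[[0,-0.05,0],[0,0,0],1],[[0,-0.08,0],[0,0,0],1],[[0,-0.11,0],[0,0,0],1],[[0,-0.14,0],[0,0,0],1],[[0,-0.16,0],[0,0,0],1],[[0,-0.17,0],[0,0,0],1],[[0,-0.17,0],[0,0,0],1],[[0,-0.17,0],[0,0,0],1],[[0,-0.17,0],[0,0,0],1]]';  python3 look.py l13.png
```

```text
t: 21.65
position: [0.457, 0.2942, -0.0199]
orientation: [-90.0, -0.0, -157.8]
wrist_force: [-1.1, -0.3, 1.0]
opening: 0.0233
t: 22.65
position: [0.4566, 0.2938, 0.0644]
orientation: [-90.0, -0.1, -157.8]
wrist_force: [-0.3, -0.3, -3.2]
opening: 0.024
22.7 [0.4566 0.2939 0.0645] [-8.9980e+01 -7.0000e-02 -1.5776e+02] 0.0237 [-0.2  0.1 -3.1]
crop 294 92 7
```

View pics/l13.png

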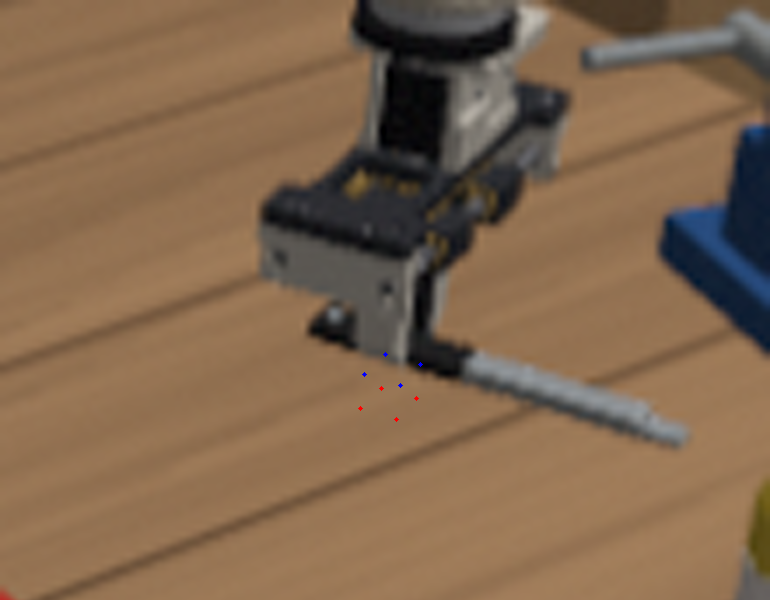

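```bash
python3 go.py .4404 -.0578 .075 -176.6
```

```text
t 22.7 pos [0.4566 0.2939 0.0645] rpy [-8.9980e+01 -7.0000e-02 -1.5776e+02] open 0.0237 f [-0.2  0.1 -3.1] q [ -24.   28.  -19.  109.   13.   45. -118.]
shift [ 0.2963 -0.0206  0.6387] turn [-0.0002  0.1047  0.0004] rows~ 7.0440461764828015 2.1935079438273037
```

```bash
python3 -m jog '[[[0.02,-0.02,0.05],[0,0.01,0],1],[[0.06,-0.02,0.13],[0,0.03,0],1],[[0.1,-0.02,0.21],[0,0.045,0],1],[[0.14,-0.02,0.3],[0,0.06,0],1],[[0.18,-0.02,0.38],[0,0.075,0],1],[[0.22,-0.02,0.46],[0,0.09,0],1],[[0.25,-0.02,0.54],[0,0.105,0],1],[[0.28,-0.02,0.6],[0,0.105,0],1],[[0.296,-0.02,0.638],[0,0.105,0],1],[[0.296,-0.02,0.638],[0,0.105,0],1]]'; python3 look.py l14.png; python3 - <<'E'
from h import *
t=cam("top"); crop(t,200,95,300,215,5,"t14.png"); 
E
python3 go.py .4404 -.0578 .025 -176.6
```

```text
t: 23.7
position: [0.4401, -0.0606, 0.0748]
orientation: [-89.9, -0.1, -177.0]
wrist_force: [-0.2, 0.6, -2.7]
opening: 0.0234
23.75 [ 0.4404 -0.0586  0.0748] [-8.9980e+01 -3.0000e-02 -1.7684e+02] 0.023 [ 0.3  0.9 -2.3]
crop 206 119 7
t 23.8 pos [ 0.4406 -0.0572  0.0749] rpy [-9.0010e+01 -2.0000e-02 -1.7673e+02] open 0.0233 f [-0.3  0.  -3.7] q [ 11.  19. -12. 122.   6.  39. -93.]
shift [0.0005 0.0998 0.0011] turn [ 0.0001 -0.0007  0.0001] rows~ 0.9981993218252966 0.015421160388520252
```

View pics/l14.png

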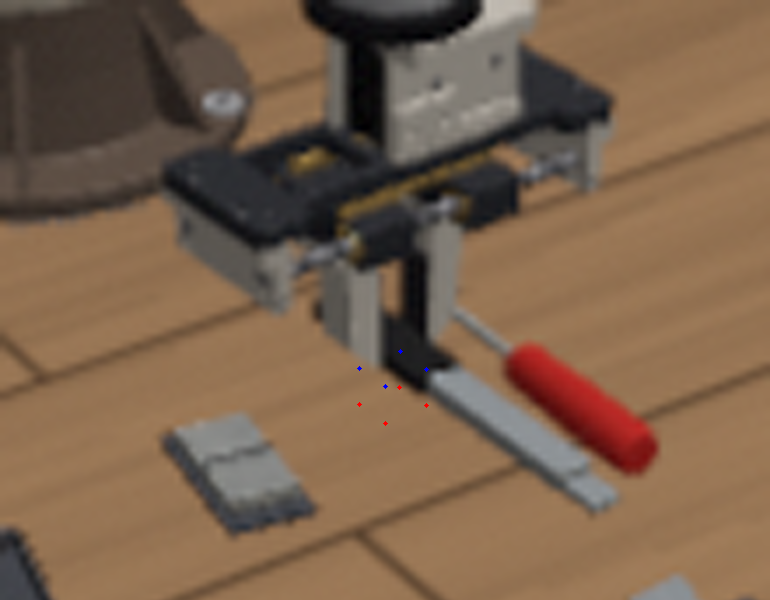

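View pics/t14.png

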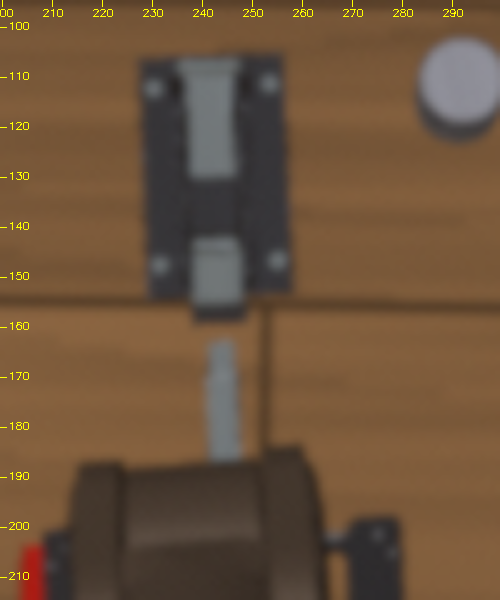

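```bash
python3 - <<'E'
from h import *
t=cam("top");s=cam("scene")
im=s["frame"][:,:,::-1].copy(); x0,y0,k=270,150,10
im=cv2.resize(im[y0:y0+60,x0:x0+70],None,fx=k,fy=k,interpolation=cv2.INTER_CUBIC)
im2=t["frame"][:,:,::-1].copy(); u0,v0=220,140
im2=cv2.resize(im2[v0:v0+60,u0:u0+50],None,fx=k,fy=k,interpolation=cv2.INTER_CUBIC)
p=get_obs()["position"]; yaw=np.radians(get_obs()["orientation"][2]+180); ex=np.array([np.cos(yaw),np.sin(yaw),0]);ey=np.array([-ex[1],ex[0],0])
for xx,h,w in ((.145,.006,.0075),(.125,.006,.0075),(.125,.010,.009)):
  for sg in (-1,1):
    P=p+ex*xx+ey*w*sg; P[2]=p[2]+.0199+h
    q=proj(s,P)[0]; cv2.circle(im,tuple(int(v) for v in (q-[x0,y0]+.5)*k),3,(0,0,255),-1)
    q=proj(t,P)[0]; cv2.circle(im2,tuple(int(v) for v in (q-[u0,v0]+.5)*k),3,(0,0,255),-1)
    
cv2.imwrite("pics/tip_s.png",im);cv2.imwrite("pics/tip_t.png",im2)
E
```

```text
(no output)
```

View pics/tip_s.png

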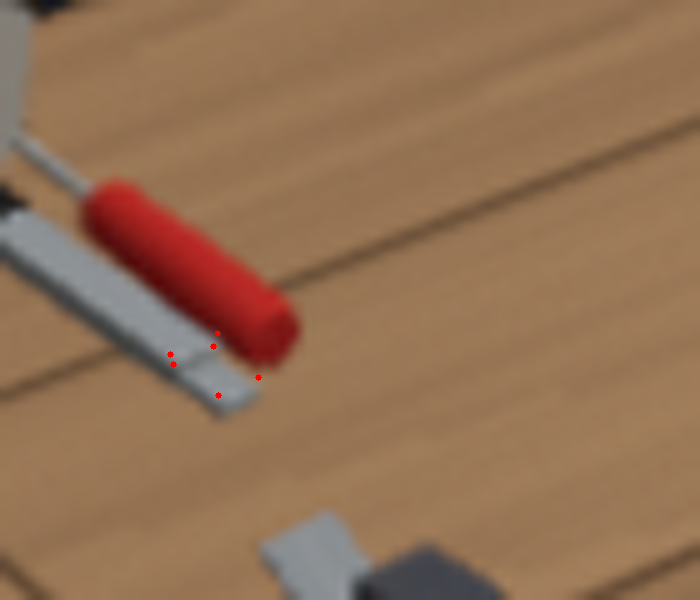

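View pics/tip_t.png

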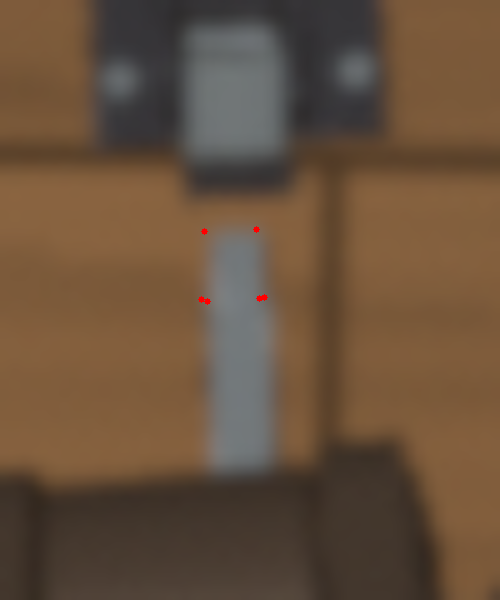

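```bash
python3 -m jog '[[[0,0.03,0.001],[0,0,0],1],[[0,0.06,0.001],[0,0,0],1],[[0,0.085,0.001],[0,0,0],1],[[0,0.1,0.001],[0,0,0],1],[[0,0.105,0.001],[0,0,0],1],[[0,0.105,0.001],[0,0,0],1],[[0,0.105,0.001],[0,0,0],1],[[0,0.105,0.001],[0,0,0],1],[[0,0.105,0.001],[0,0,0],1],[[0,0.105,0.001],[0,0,0],1]]'; python3 go.py .5844 -.0492 .022 -176.6
```

```text
t: 24.9
position: [0.441, -0.0577, 0.0229]
orientation: [-90.0, 0.0, -176.7]
wrist_force: [0.2, -1.0, -2.4]
opening: 0.0233
t 24.9 pos [ 0.441  -0.0577  0.0229] rpy [-8.9990e+01  3.0000e-02 -1.7667e+02] open 0.0233 f [ 0.2 -1.  -2.4] q [  9.  24. -11. 125.   9.  32. -95.]
shift [-0.2874  0.0019 -0.0003] turn [-0.     -0.0004 -0.0002] rows~ 2.8736922425626057 0.009038642014264344
```

```bash
python3 -m jog '[[[-0.01,0.001,0],[0,0,0],1],[[-0.02,0.002,0],[0,0,0],1],[[-0.035,0.002,0],[0,0,0],1],[[-0.05,0.002,0],[0,0,0],1],[[-0.065,0.002,0],[0,0,0],1],[[-0.08,0.002,0],[0,0,0],1],[[-0.09,0.002,0],[0,0,0],1],[[-0.1,0.002,0],[0,0,0],1],[[-0.1,0.002,0],[0,0,0],1],[[-0.1,0.002,0],[0,0,0],1]]'; python3 look.py l15.png; python3 - <<'E'
from h import *
s=cam("scene");crop(s,250,160,340,240,8,"s15.png")
E
```

```text
t: 25.9
position: [0.4905, -0.0547, 0.0215]
orientation: [-90.0, -0.0, -176.7]
wrist_force: [0.2, 0.1, -2.9]
opening: 0.0237
25.95 [ 0.4904 -0.0548  0.0216] [-9.0000e+01 -2.0000e-02 -1.7666e+02] 0.0236 [ 0.9  0.5 -3. ]
crop 216 140 7
```

View pics/s15.png

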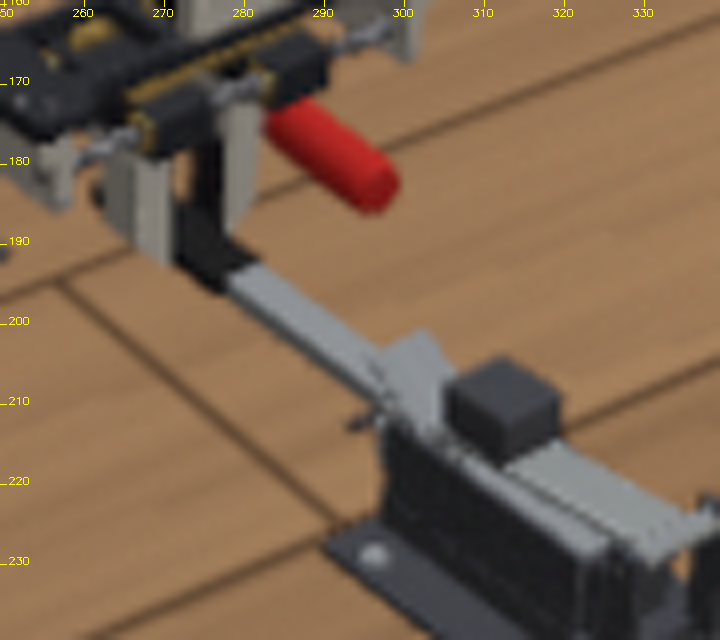

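```bash
python3 -m jog '[[[-0.01,0,0],[0,0,0],1],[[-0.02,0,0],[0,0,0],1],[[-0.035,0,0],[0,0,0],1],[[-0.05,0,0],[0,0,0],1],[[-0.065,0,0],[0,0,0],1],[[-0.08,0,0],[0,0,0],1],[[-0.095,0,0],[0,0,0],1],[[-0.11,0,0],[0,0,0],1],[[-0.12,0,0],[0,0,0],1],[[-0.12,0,0],[0,0,0],1]]'; python3 look.py l16.png; python3 - <<'E'
from h import *
s=cam("scene");crop(s,250,160,340,240,8,"s16.png")
E
```

```text
t: 27.0
position: [0.5523, -0.051, 0.0218]
orientation: [-90.0, 0.1, -176.6]
wrist_force: [1.1, -0.0, -3.7]
opening: 0.0234
27.05 [ 0.5522 -0.051   0.0219] [-9.0000e+01  1.5000e-01 -1.7666e+02] 0.0238 [ 2.9  0.2 -5.1]
crop 229 149 7
```

View pics/s16.png

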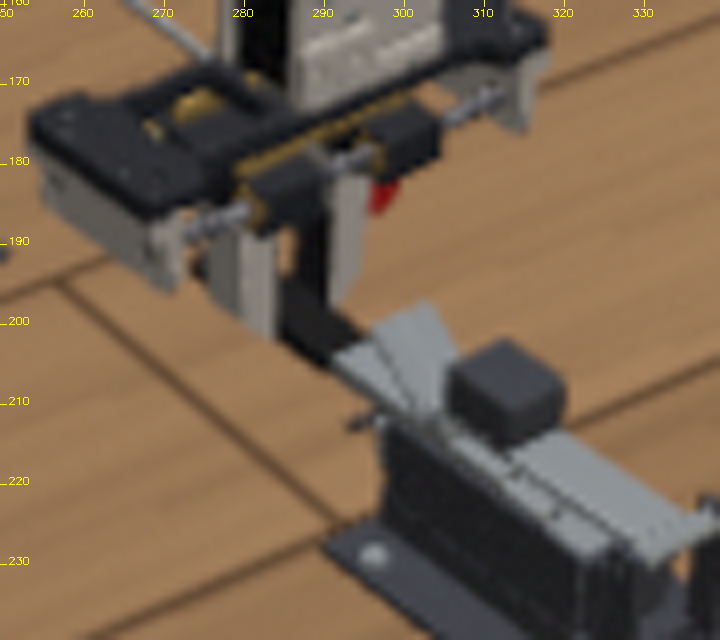

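```bash
python3 -m jog '[[[-0.01,0,0],[0,0,0],1],[[-0.02,0,0],[0,0,0],1],[[-0.03,0,0],[0,0,0],1],[[-0.04,0,0],[0,0,0],1],[[-0.048,0,0],[0,0,0],1],[[-0.054,0,0],[0,0,0],1],[[-0.058,0,0],[0,0,0],1],[[-0.06,0,0],[0,0,0],1],[[-0.06,0,0],[0,0,0],1],[[-0.06,0,0],[0,0,0],1]]'
```

```text
t: 28.1
position: [0.5808, -0.0494, 0.0217]
orientation: [-90.0, 0.0, -176.7]
wrist_force: [-1.4, 0.1, -4.7]
opening: 0.0239
```

```bash
python3 -m jog '[[[-0.001,0,0],[0,0,0],1],[[-0.002,0,0],[0,0,0],1],[[-0.003,0,0],[0,0,0],1],[[-0.004,0,0],[0,0,0],1],[[-0.005,0,0],[0,0,0],1],[[-0.006,0,0],[0,0,0],1],[[-0.007,0,0],[0,0,0],1],[[-0.008,0,0],[0,0,0],1],[[-0.008,0,0],[0,0,0],1],[[-0.008,0,0],[0,0,0],1]]';python3 look.py l17.png;python3 - <<'E'
from h import *
s=cam("scene");crop(s,270,170,360,250,8,"s17.png")
E
```

```text
t: 29.1
position: [0.5847, -0.0492, 0.0217]
orientation: [-90.0, 0.0, -176.7]
wrist_force: [-1.2, -0.0, -3.3]
opening: 0.0236
29.15 [ 0.5847 -0.0492  0.0216] [-9.0000e+01  1.0000e-02 -1.7666e+02] 0.0234 [-1.5 -0.2 -3.8]
crop 236 155 7
```

View pics/s17.png

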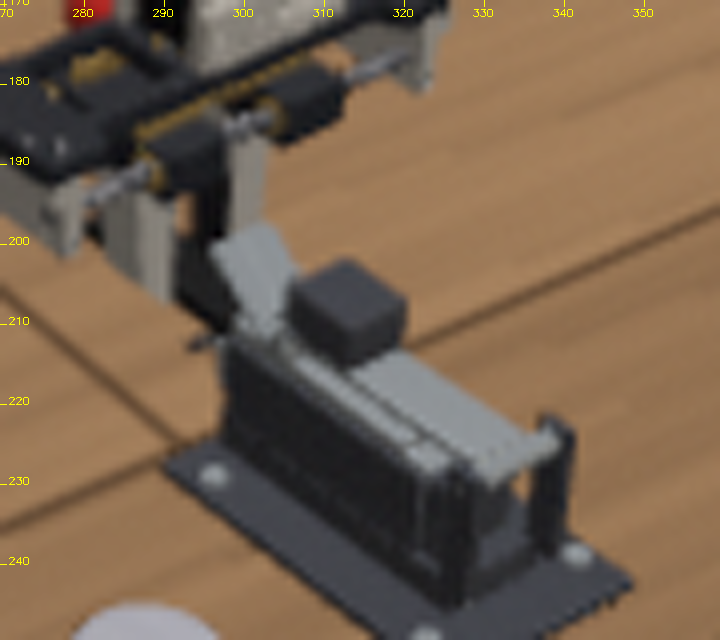

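Not yet at the stop by force; advancing in small steps.

```bash
python3 -m jog '[[[-0.001,0,0],[0,0,0],1],[[-0.002,0,0],[0,0,0],1],[[-0.003,0,0],[0,0,0],1],[[-0.004,0,0],[0,0,0],1],[[-0.005,0,0],[0,0,0],1],[[-0.006,0,0],[0,0,0],1],[[-0.006,0,0],[0,0,0],1],[[-0.006,0,0],[0,0,0],1],[[-0.006,0,0],[0,0,0],1],[[-0.006,0,0],[0,0,0],1]]'
```

```text
t: 30.2
position: [0.5853, -0.0492, 0.0209]
orientation: [-90.0, -0.2, -176.7]
wrist_force: [-7.4, -0.8, -3.2]
opening: 0.0232
```

```bash
python3 -m jog '[[[-0.001,0,0],[0,0,0],1],[[-0.002,0,0],[0,0,0],1],[[-0.003,0,0],[0,0,0],1],[[-0.004,0,0],[0,0,0],1],[[-0.004,0,0],[0,0,0],1],[[-0.004,0,0],[0,0,0],1],[[-0.004,0,0],[0,0,0],1],[[-0.004,0,0],[0,0,0],1],[[-0.004,0,0],[0,0,0],1],[[-0.004,0,0],[0,0,0],1]]'; python3 go.py .5853 -.0492 .0209 -176.6
```

```text
t: 31.2
position: [0.5853, -0.0493, 0.0203]
orientation: [-90.0, -0.4, -176.7]
wrist_force: [-13.1, -1.5, -3.2]
opening: 0.0236
t 31.2 pos [ 0.5853 -0.0493  0.0203] rpy [ -89.99   -0.44 -176.67] open 0.0236 f [-13.1  -1.5  -3.2] q [  7.  34. -10. 105.   8.  42. -95.]
shift [ 0.     -0.0011 -0.0002] turn [-0.     -0.0004  0.0024] rows~ 0.011608991550201349 0.0518510135349941
```

```bash
python3 -m jog '[[[0.003,0,0],[0,0,0],1],[[0.003,0,0],[0,0,0],0.5],[[0.003,0,0],[0,0,0],0.3],[[0.003,0,0],[0,0,0],0],[[0.003,0,0],[0,0,0],0],[[0.003,0,0],[0,0,0],0],[[0.003,0,0],[0,0,0],0],[[0.003,0,0],[0,0,0],0],[[0.003,0,0],[0,0,0],0],[[0.003,0,0],[0,0,0],0]]'; python3 -m jog '[[[0.0,-0.04,0],[0,0,0],0],[[0,-0.1,0],[0,0,0],0],[[0.0,-0.16,0],[0,0,0],0],[[0.05,-0.22,0],[0,0,0],0],[[0.1,-0.3,0],[0,0,0],0],[[0.1,-0.3,0.1],[0,0,0],0],[[0.1,-0.3,0.2],[0,0,0],0],[[0.1,-0.3,0.3],[0,0,0],0],[[0.1,-0.3,0.4],[0,0,0],0],[[0.2,-0.3,0.5],[0,0,0],0]]'; python3 - <<'E'
from h import *
s=cam("scene");t=cam("top");crop(s,270,170,360,250,8,"s18.png");crop(t,205,95,285,215,5,"t18.png")
cv2.imwrite("pics/scene18.png",s["frame"][:,:,::-1])
E
```

```text
t: 32.2
position: [0.5881, -0.049, 0.0216]
orientation: [-90.0, 0.0, -176.7]
wrist_force: [0.4, -0.8, 0.6]
opening: 0.046
t: 33.2
position: [0.5189, -0.2919, 0.1714]
orientation: [-89.9, 0.1, -176.6]
wrist_force: [-0.6, -1.0, -0.9]
opening: 0.0463
```

View pics/s18.png

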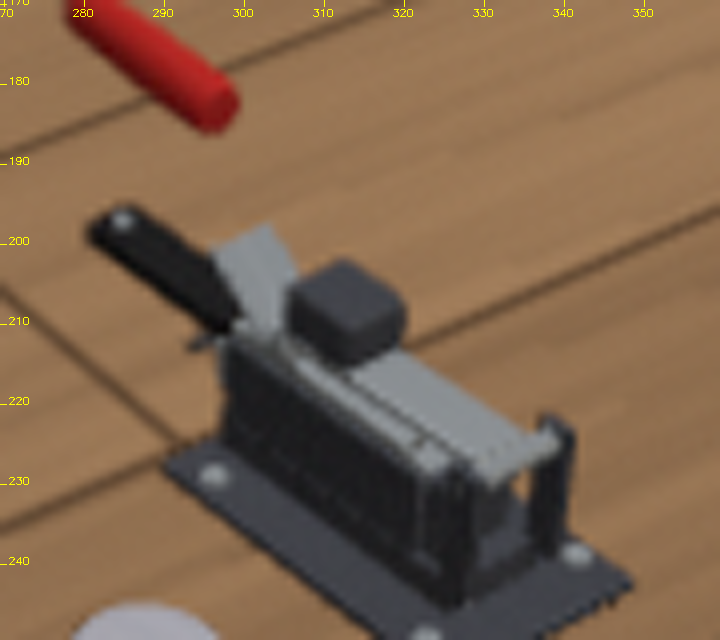

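View pics/t18.png

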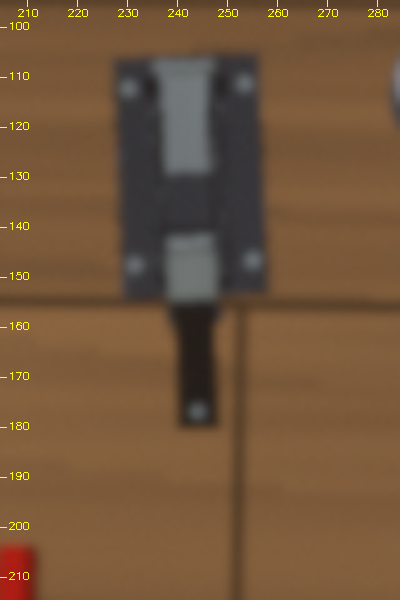

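View pics/scene18.png

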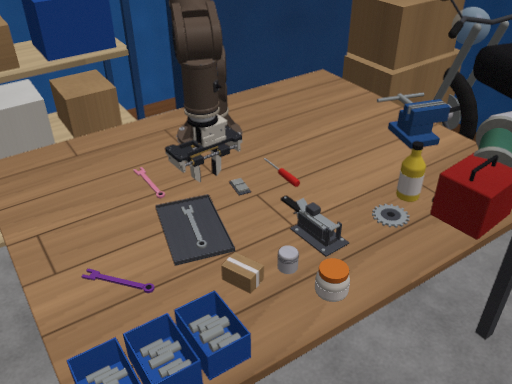

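```bash
python3 - <<'E'
from h import *
t=cam("top");s=cam("scene")
T=lambda p,x0,y0,k:np.array([[x0+(a+.5)/k-.5,y0+(b+.5)/k-.5] for a,b in p])
def hf(P,v):
    c,sn=np.cos(v[2]),np.sin(v[2]); d=P[:,:2]-v[:2]; return np.c_[d@[c,sn],d@[-sn,c],P[:,2]]
a=T([(178,428),(218,426)],205,95,5); b=T([(88,232),(128,203)],270,170,8)
pt=at(t,a,.05);ps=at(s,b,.05)
print("top",hf(pt,[.6793,-.0439,.0605]).round(4)); print("scene",hf(ps,[.6825,-.0430,.055]).round(4))
print("tri",tri(t,a,s,b[::-1]).round(4))
o=get_obs();print(o["t"],o["position"],o["wrist_force"])
E
```

```text
top [[-0.139   0.0129  0.05  ]
 [-0.1389 -0.0108  0.05  ]]
scene [[-0.1334 -0.0152  0.05  ]
 [-0.1387  0.0085  0.05  ]]
tri [[ 0.5401 -0.0393  0.0468  0.    ]
 [ 0.5427 -0.0617  0.0439  0.0029]]
33.4 [ 0.5154213  -0.29024535  0.17151851] [0.60812463 0.61152985 0.17964322]
```

```bash
python3 -m jog '[[[0,-0.05,0],[0,0,0],0],[[0,-0.05,0],[0,0,0],0],[[0,-0.05,0],[0,0,0],0],[[0,-0.05,0],[0,0,0],0],[[0,-0.05,0],[0,0,0],0],[[0,-0.05,0],[0,0,0],0],[[0,-0.05,0],[0,0,0],0],[[0,-0.05,0],[0,0,0],0],[[0,-0.05,0],[0,0,0],0],[[0,-0.05,0],[0,0,0],0]]'; python3 -c "
from h import *
a=cv2.imread('pics/scene0.png').astype(int);s=cam('scene')['frame'][:,:,::-1].astype(int)
for n,(u,v) in dict(sprocket=(391,215),piston=(288,260),carton=(243,273),oil=(411,175),driver=(284,173),pad=(240,186)).items(): print(n,abs(a-s)[v-14:v+14,u-16:u+16].mean().round(1))
print(sign_off())"
```

```text
t: 34.4
position: [0.5165, -0.289, 0.1966]
orientation: [-90.0, -0.0, -176.7]
wrist_force: [-0.2, 0.2, -0.1]
opening: 0.0461
sprocket 0.7
piston 0.6
carton 0.8
oil 0.8
driver 0.8
pad 0.7
the job is handed in; nothing more can be done
None
```

I drew the spanner out from under the keeper arm and laid it flat in the tray. I then slid the tyre lever, blade first, under the arm and pushed it home against the stop. I handed the job in at about 34.5 s. The system gives no verdict, so what follows is my own last checks.

- **Spanner:** both ends lie well inside the tray rim in the top and scene views. I did not measure its height after release, but it was let go with its underside within about 2 mm of the tray floor.
- **Tyre lever:**
  - While pushing, the gripper stopped advancing and the force rose to 13 N with no further movement.
  - The top view put the handle end at holder x = -139 mm, which means the tip is at about 51 mm and within about 1 mm of the channel's middle. The scene view gave -133 to -139 mm for the same corners.
  - The handle's upper face triangulated at 44–47 mm, against the expected 50 mm. That fits the slightly low heights I got for other things on the bench.
- **Keeper arm:** it is seen lying on the lever. I did not measure its angle.
- **Bystanders:** the scene picture around all six is unchanged from the start.
- **Robot:** clear of everything, with no force on the wrist.

One disagreement: the robot's reported tool height was about 30 mm too low. The pictures showed it, and so did a first grasp that closed on nothing. A deliberate touch on the bench, at about 40 N, measured the offset, and I corrected for it from then on.

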